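Brake the tube mixer rotor under its guide and load a sample

ROBOT

A 6-joint arm with a two-finger parallel gripper is mounted at the origin on a cart in front of the work surface, level with it; the furniture and walls round the work are solid. World frame = base frame: x ahead of the robot, y to its left, z up, the work surface at z = 0. Lengths are in mm, angles in rad, forces in N, time in s.
With the tool pointing down it reaches from about 325 to 1000 mm from the base axis. Payload 5.1 kg.
Tool frame: the origin (TCP) lies at the very end of the fingers, on their centre line; the grasp point (between the pads) lies behind it (manip.tcp_to_grasp is the z of the grasp point in the tool frame, in mm); z points along the fingers, y is the line along which they close (so a half turn about z gives the same grasp; the last joint's range is limited). The gripper opens to 85 mm and grips with 20 to 120 N. Pads are 22 mm wide; open, the fingers measure 114 mm over their backs; the gripper's body (76 mm by 85 mm) begins 54 mm behind the grasp point. The pads swing forward as they close: fully open they stand 13 mm farther back than shut.
Start: joints at [-0.083, 0.124, 1.65, -0, 1.367, -0.083], TCP at [649.988, -0.028, 231.322] pointing down, gripper open.
Joint ranges: [-2.61, 2.61], [-1.02, 2.33], [0.03, 2.71], [-1.35, 4.49], [0.32, 2.68], [-2.91, 2.91]. Speed limits (rad/s): [2.57, 2.57, 3.14, 3.14, 3.14, 3.14].

INTERFACE

Orientations are given as a unit quaternion [w, x, y, z].
In Python, from station import manip gives the robot as it stands.
- The arm moves only by the tool servo_tool, never from a script. Its argument "increments" is a list of rows, each an object with "rotation": the turn, a rotation vector about the tool's x, y, z in units of 5 degrees (1.0 is 5 degrees), a list of three; "travel": the shift along the tool's x, y, z in units of 30 mm (1.0 is 30 mm), a list of three; "jaw": the finger opening in mm, from 0 to 85.4. A call has 1 to 5 rows; each row shifts and turns the commanded pose from where the row before left it, along the tool's axes as they then stand; what a row does not reach is not made up. A row lasts 1/12 s, in which the tool goes at most 41.7 mm and 7.16 degrees, less where a joint would pass 70% of its speed; a pose out of reach is approached as far as the arm can. A call is refused whole if a number of a shift passes 1 or a number of a turn 1, either way. A call with a gripper value outside its range is refused whole. The fingers move at their own pace and stop on an object; the grip force is fixed at half the most. Time passes only in rows, so rows that do not move let the fingers close. It gives the time, the measured TCP pose, the force, the opening and the grip force at its end, in the units of the state.
- manip.get_obs(): the state, without advancing time (a new reading comes with each control period).
- manip.get_image(name): name is "scene" or "side" or "wrist"; returns (picture, depth): 480x640x3 uint8, red, green, blue; 480x640 float32, mm along the optical axis (not along the pixel's ray), 0 where there is no reading.
- manip.camera_params(name): a dict with "fx", "fy", "cx", "cy" (pixels), "dist_coeffs" ([k1, k2, p1, p2, k3] as OpenCV has them; the pictures are not rectified), "R" (3x3) and "t" (3): a world point X has camera coordinates R X + t. Camera axes: x right, y down, z forward; pixel columns grow to the right and rows downward; lengths in mm; the calibration is good to about 2 mm. A picture is of the moment at which its call begins: read the wrist's pose just before it. camera_params takes no time and is no camera call; for the wrist camera it gives the pose at the moment of the call.
- manip.hand_in(): hands the job in; it is judged then, once.
The state is a dict: "time_s": time; "joint_pos": joint angles; "joint_vel": joint speeds; "joint_torque": joint torques, N m; "eef_pos": TCP position; "tcp_rot": TCP orientation; "ft_force": force on the tool from outside, world axes, zero at the start; "moment": the same for the moment, N m; "gripper_width": opening from 0.0 (shut) to 1.0 (fully open); "grasp_force": force on a finger pad.
Only numpy, scipy, OpenCV 4.12 (cv2) and the standard library are available. Lean on these libraries where they do the work, as an engineer would, in place of code of your own. Each camera call takes 0.05 s, during which the arm holds its last target. There are 200 camera calls.

TASK

Flick the rotor of the bench mixer by its black peg so that it spins freely on its own, at a good quarter of a turn per second or more, then slow it with a light fingertip touch so that it comes to rest with its open well right under the slot of the blue guide, and take your hand off. Then take the yellow-capped tube from the white stand and lower it gently through the slot, fully down into the well, and let go; leave the red-capped tube in the stand.

Things in the scene. Friction and masses are not known exactly. Their poses are not given: they have to be found in the camera images.
- mixer: Small bench mixer, fixed: round white base 220 mm across, 23 mm high, origin on the rotor's axis at worktop level, z up. At its own -y side stands a blue loading guide: upright 116 to 126 mm from the axis, carrying a plate 7 mm thick and 60 mm wide that reaches in over the rotor to 56 mm from the axis. Does not turn with the rotor
- slot (a point): Point of the guide's slot under which the well must stop: 68 mm from the axis, at the height of the plate's upper face, 102 mm. The slot is 20.4 mm wide, runs radially, open toward the axis, closed 80 mm from the axis
- rotor (a joint): Turn of the rotor in rad, counter-clockwise from above positive, unlimited; 0 or any whole turn = well exactly under the slot. Runs on for many seconds (about 0.024 kg m2), stays where stopped. A fingertip on the rim with 2 N slows it by about 5 rad/s per s, and can also drag it round. Springy spindle: yields 1 mm per 3 N pressed down, 5 mm at most; resting height varies by 1 mm
- hub (a point): Point on the rotor's axis at the height of its rim. The rotor is a white drum 200 mm across, 58 mm high; its outer 20 mm (80 to 100 mm from the axis) is a plain steel rim, 88 mm above the worktop and 3 mm above the rest of the top: the place for the braking finger. A nut in the middle stands 13 mm above the rim
- well (a point): Middle of the mouth of the rotor's one open well, 68 mm from the axis, 3 mm below the rim's height: round, 16.5 mm across, 42 mm deep; a red mark on the rim points to it. The other five wells are closed with flat grey plugs
- peg_top (a point): Middle of the top of the rotor's black finger peg, 12 mm thick, 36 mm tall from the rotor's top (about 19 mm higher than the guide), 42 mm from the axis, straight across the axis from the well; it turns with the rotor, and passes inside the guide
- yellow_tube: Sample tube with yellow cap, the one to load: 13 mm thick with a rounded end, 81 mm long over all, cap 17 mm thick over the top 21 mm. Origin at the middle of its lower end, z along it to the cap. Fully seated in the well its lower end is 43 mm above the worktop and its cap stands 22 mm above the guide
- red_tube: Same tube with red cap; stays in the stand. Origin at the middle of its lower end
- stand: White block 130 x 44 x 40 mm, fixed to the worktop, with three holes 32 mm deep in a row along its own x, 42 mm apart, the yellow- and the red-capped tube standing in the outer two in either order, the middle one empty. Origin under its centre

How it is judged (in metres and radians):
On the way, in this order (a step that is already met when the one before it is completed fails the run):
1. the rotor spins by itself, at 1.3 rad/s or more, with no finger on it ((velocity of joint rotor above 1.3 rad/s or velocity of joint rotor below -1.3 rad/s) and contact force between the fingers and mixer below 0.05 N), for 0.3 s.
2. the rotor is at rest with the well within 4 mm of the slot's point, seen from above, with no finger on it, while the yellow tube is still outside the well (horizontal distance between well and slot below 0.004 m and velocity of joint rotor between -0.03 and 0.03 rad/s and contact force between the fingers and mixer below 0.05 N and distance between yellow_tube and well above 0.055 m), for 0.3 s.
At the end, for the whole second after the job is handed in: the yellow tube stands released in the well, through the slot: lower end below 48 mm (seated 43), within 6 mm of the well and 8 mm of the slot point from above, tilt under 0.2 rad, tube and rotor at rest; red tube within 15 mm of its start (horizontal distance between yellow_tube and slot below 0.008 m and horizontal distance between yellow_tube and well below 0.006 m and z of yellow_tube in the frame of mixer below 0.048 m and angle between yellow_tube's own z axis and vertical below 0.2 rad and linear speed of yellow_tube below 0.02 m/s and velocity of joint rotor between -0.05 and 0.05 rad/s and distance of red_tube from where it was at the start of the episode below 0.015 m); the robot touches nothing.
It fails at once if the fingers push on the mixer or its rotor with more than 20 N (contact force between the fingers and mixer above 20 N).
It fails at once if the yellow tube is pressed on the mixer with more than 20 N (contact force between yellow_tube and mixer above 20 N).
It fails at once if the red tube is pulled out of the stand or knocked over (distance of red_tube from where it was at the start of the episode above 0.02 m).
It also fails if it takes over 72 s, if anything falls off the work surface, if the arm or the gripper's body presses on something with over 40 N, if the wrist force passes 120 N, or if a joint passes its speed limit or range.

## Working session

There is one attempt and no reset: what is moved stays moved. The work goes in short steps, Python scripts to look and compute and a tool call to move; the robot and the scene stay as the last step left them, time stands still between calls to the robot, and variables do not carry over. Pictures are saved under pics/ and viewed, at most 14 in all, crops included, and the job is handed in when it is done.

Besides the shell and the picture viewer there is one more tool, called after ">>>" in YAML: its name, and indented under it one key for each argument. servo_tool: Moves the arm, as the interface text tells. Its arguments: {"type":"object","properties":{"increments":{"type":"array"}},"required":["increments"]}

```bash
mkdir -p pics; ls; cat > h.py <<'E'
import numpy as np, cv2
from station import manip
def grab(n,name=None):
    p=manip.camera_params(n); im,d=manip.get_image(n)
    if name: cv2.imwrite('pics/'+name,im[:,:,::-1])
    return p,im,d
def ray(p,uv):
    K=np.array([[p['fx'],0,p['cx']],[0,p['fy'],p['cy']],[0,0,1]])
    u=cv2.undistortPoints(np.array(uv,float).reshape(-1,1,2),K,np.array(p['dist_coeffs'],float)).reshape(-1,2)
    R=np.array(p['R']);t=np.array(p['t'])
    return -R.T@t, np.c_[u,np.ones(len(u))]@R
def onplane(p,uv,z):
    c,d=ray(p,uv); return c+d*((z-c[2])/d[:,2:3])
def bydepth(p,uv,dep):
    c,d=ray(p,uv); return c+d*np.array(dep).reshape(-1,1)
E
python3 - <<'E'
from h import *
o=manip.get_obs(); print({k:np.round(v,3) for k,v in o.items()}, manip.tcp_to_grasp)
for n in ['scene','side','wrist']:
    p,im,d=grab(n,n+'0.png'); print(n,np.round(-np.array(p['R']).T@p['t']),np.round(p['R'],2).tolist(),p['fx'])
    np.save(n+'d.npy',d)
a=[cv2.imread(f'pics/{n}0.png') for n in ['scene','wrist']]
E
```

```text
pics
{'time_s': np.float64(0.0), 'joint_pos': array([-0.083,  0.125,  1.652, -0.   ,  1.368, -0.083]), 'joint_vel': array([-0.   ,  0.001, -0.   ,  0.   , -0.002,  0.001]), 'joint_torque': array([ 0.0000e+00, -4.2361e+01, -3.6545e+01,  0.0000e+00,  7.0000e-03,
        0.0000e+00]), 'eef_pos': array([6.49397e+02, 2.00000e-02, 2.30061e+02]), 'tcp_rot': array([-0.001,  0.707,  0.707, -0.001]), 'ft_force': array([0.75 , 0.03 , 0.808]), 'moment': array([ 0.034,  0.037, -0.025]), 'grasp_force': np.float64(0.0), 'gripper_width': np.float64(0.996)} -18.700000000000003
scene [128. 712. 672.] [[-0.88, -0.47, -0.02], [-0.27, 0.53, -0.81], [0.39, -0.71, -0.59]] 525.5962111136763
side [191. 690. 487.] [[-0.91, -0.41, 0.02], [-0.2, 0.4, -0.89], [0.36, -0.82, -0.45]] 466.42707655580364
wrist [651.  68. 371.] [[1.0, 0.0, -0.0], [0.0, -0.96, 0.27], [-0.0, -0.27, -0.96]] 367.0456369934753
```

View pics/scene0.png

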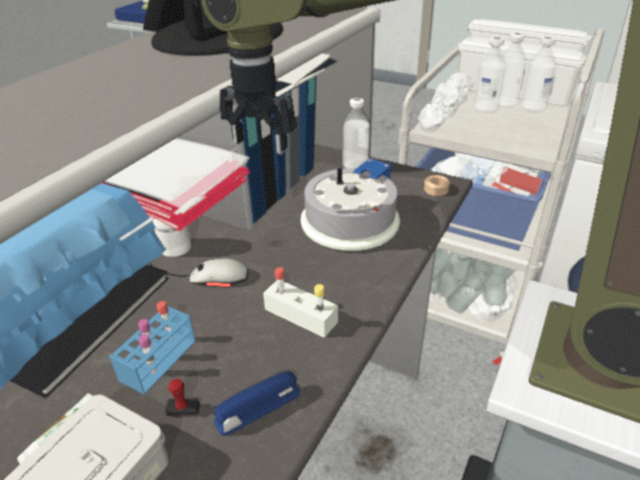

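View pics/wrist0.png

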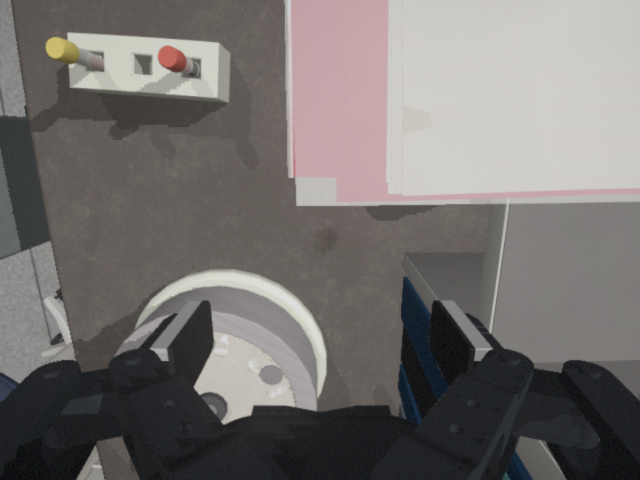

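The scene view shows the rotor about (352,190), the peg at (338,176), the blue guide behind it at (375,168) and the red mark at (376,210). The stand has red at (280,272) and yellow at (320,292). The wrist view shows the stand at top left, with the yellow cap at (63,50), the red cap at (172,58) and the mixer at the bottom.

```bash
cat > m.py <<'E'
from h import *
def circ(P):
    A=np.c_[2*P,np.ones(len(P))]; s=np.linalg.lstsq(A,(P**2).sum(1),rcond=None)[0]
    return s[:2],np.sqrt(s[2]+s[:2]@s[:2])
def cen(m):
    n,l,st,c=cv2.connectedComponentsWithStats(m.astype(np.uint8)); i=1+np.argmax(st[1:,4]); return c[i],st[i]
E
python3 - <<'E'
from m import *
vv,uu=np.mgrid[:480,:640]
for n in ['scene','side','wrist']:
    p=manip.camera_params(n); im=cv2.imread(f'pics/{n}0.png'); d=np.load(n+'d.npy')
    hsv=cv2.cvtColor(im,cv2.COLOR_BGR2HSV); H,S,V=[hsv[...,i].astype(int) for i in range(3)]
    uv=np.c_[uu.ravel(),vv.ravel()]
    W=bydepth(p,uv,d.ravel()).reshape(480,640,3); ok=d>0
    X,Y,Z=W[...,0],W[...,1],W[...,2]
    box=ok&(X>300)&(X<800)&(Y>-400)&(Y<330)
    print(n)
    ycap=box&(H>20)&(H<35)&(S>130)&(Z>40)
    rcap=box&((H<8)|(H>172))&(S>130)&(Z>50)
    blue=box&(H>100)&(H<125)&(S>120)&(Z>85)&(Z<112)
    for k,m in [('y',ycap),('r',rcap),('blue',blue)]:
        if m.sum()>10:
            c,st=cen(m); mm=m; print(k,m.sum(),c.round(1),st,np.round(np.median(W[m],0)),onplane(p,c,[102 if k=='blue' else 78])[0].round(1))
    # mixer surfaces near rotor
    for lo,hi in [(82,92),(18,28)]:
        m=box&(Z>lo)&(Z<hi)&(S<60)&(X<650)
        m&=(Y<120); P=W[m]; 
        if len(P)>20: print(lo,len(P),P.min(0).round(),P.max(0).round(),np.median(P,0).round())
    m=box&(Z>108)&(Z<130)&(V<60)&(X<650)&(Y<100); 
    if m.sum()>3: print('peg',m.sum(),W[m].mean(0).round(1),W[m].max(0).round(),W[m].min(0).round())
E
```

```text
scene
r 1575 [200.8 199.9] [ 132  167  117   63 1408] [648. 173. 222.] [821.   -4.7  78. ]
blue 728 [373.7 168.1] [355 160  36  18 343] [ 736. -251.  102.] [ 529.1 -258.9  102. ]
82 3377 [ 445. -399.   82.] [649. -70.  92.] [ 539. -159.   86.]
18 955 [ 426. -400.   18.] [650. 120.  28.] [514. -91.  22.]
peg 18 [ 580.5 -187.9  114.9] [ 583. -184.  122.] [ 579. -191.  108.]
side
y 125 [303.8 290.8] [299 284  11  14 125] [453. 142.  84.] [456.6 134.7  78. ]
r 1709 [170.  192.7] [ 104  166  126   54 1441] [653. 199. 221.] [915.8 -96.9  78. ]
blue 695 [349.2 189.7] [331 183  35  15 291] [ 738. -238.  101.] [ 528.4 -250.3  102. ]
82 2641 [ 446. -400.   82.] [649. -68.  92.] [ 541. -157.   85.]
18 890 [ 431. -235.   18.] [650. 120.  28.] [516. -87.  22.]
peg 25 [ 580.7 -187.   114.6] [ 586. -183.  121.] [ 576. -193.  108.]
wrist
y 36 [68.1 59.9] [65 57  7  6 17] [460. 130.  79.] [459.3 130.   78. ]
r 143 [178.1  61.2] [167  52  18  17 119] [546. 126.  84.] [544.3 126.6  78. ]
blue 447 [425.1 344.5] [419 311  12  68 432] [ 739. -100.   97.] [737.4 -94.6 102. ]
82 9294 [ 461. -193.   82.] [646. -71.  92.] [ 582. -130.   84.]
18 2799 [ 433. -211.   18.] [650. 120.  28.] [572. -83.  21.]
```

View pics/side0.png

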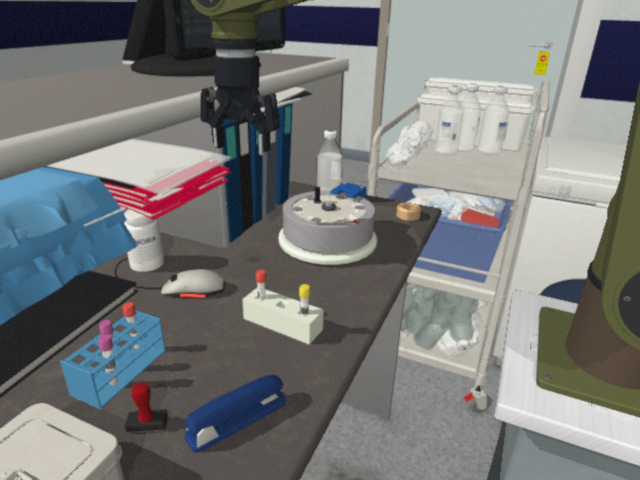

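>>> servo_tool:
  increments:
    - {"rotation":[0,0,0],"travel":[-0.6,-0.5,-0.9],"jaw":85}
    - {"rotation":[0,0,0],"travel":[-0.9,-0.6,-0.6],"jaw":60}
    - {"rotation":[0,0,0],"travel":[-0.9,-0.6,-0.6],"jaw":30}
    - {"rotation":[0,0,0],"travel":[-0.9,-0.6,-0.6],"jaw":0}
    - {"rotation":[0,0,0],"travel":[-0.9,-0.6,-0.6],"jaw":0}

```text
time_s: 0.57
eef_pos: [561.8, -126.9, 330.8]
tcp_rot: [-0.0, 0.707, 0.707, -0.0]
ft_force: [1.3, -0.0, -0.0]
gripper_width: 0.448
grasp_force: 0.0
```

>>> servo_tool:
  increments:
    - {"rotation":[0,0,0],"travel":[-0.9,-0.6,0],"jaw":0}
    - {"rotation":[0,0,0],"travel":[-0.2,0,0],"jaw":0}
    - {"rotation":[0,0,0],"travel":[0,0,0],"jaw":0}
    - {"rotation":[0,0,0],"travel":[0,0,0],"jaw":0}

```text
time_s: 0.9
eef_pos: [544.9, -158.8, 329.5]
tcp_rot: [-0.001, 0.707, 0.707, 0.0]
ft_force: [0.1, -0.1, -1.4]
gripper_width: 0.003
grasp_force: 0.0
```

```bash
python3 - <<'E'
from h import *
o=manip.get_obs(); print(o['time_s'],o['eef_pos'],o['tcp_rot'],o['ft_force'])
p,im,d=grab('wrist','w1.png'); np.save('w1d.npy',d)
import pickle; pickle.dump(p,open('w1p.pkl','wb')); print(-np.array(p['R']).T@p['t'])
E
```

```text
0.9 [ 544.90703702 -158.81616286  329.49147083] [-7.16680092e-04  7.07340565e-01  7.06872555e-01  4.52968745e-05] [ 0.13755034 -0.1048924  -1.3722809 ]
[546.26025831 -91.17573969 470.77740688]
```

View pics/w1.png

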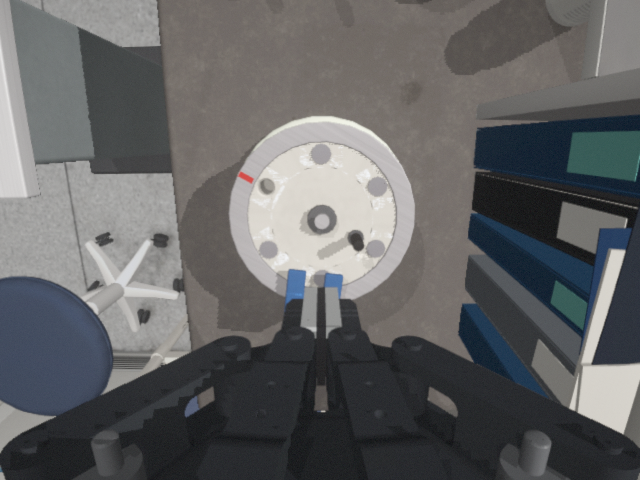

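Clear view: hub (321,219), peg top about (356,241), red mark (246,177). The guide prongs are at (296,285) and (334,285) with the slot between them.

```bash
cat >> m.py <<'E'
vv,uu=np.mgrid[:480,:640]
def cloud(p,d): return bydepth(p,np.c_[uu.ravel(),vv.ravel()],d.ravel()).reshape(480,640,3)
def hsv(im): 
    h=cv2.cvtColor(im,cv2.COLOR_RGB2HSV); return [h[...,i].astype(int) for i in range(3)]
E
python3 - <<'E'
from m import *; import pickle
p=pickle.load(open('w1p.pkl','rb')); im=cv2.imread('pics/w1.png')[:,:,::-1].copy(); d=np.load('w1d.npy')
W=cloud(p,d); H,S,V=hsv(im); Z=W[...,2]
m=((Z>81)&(Z<93)&(uu>200)&(uu<440)&(vv>90)&(vv<330)).astype(np.uint8)
print('rimZ',np.median(Z[(m>0)&(np.hypot(uu-321,vv-210)>80)]))
cs,_=cv2.findContours(m,0,cv2.CHAIN_APPROX_NONE); c=max(cs,key=cv2.contourArea)[:,0].astype(float)
c=c[c[:,1]<250]
P=onplane(p,c,88)[:,:2]
for _ in range(4):
    C,r=circ(P); e=np.abs(np.hypot(*(P-C).T)-r); P=P[e<max(2,1.5*np.median(e))]
print('axis',C,r,len(P))
nut=(np.hypot(uu-321,vv-219)<12)&(Z>95); print('nut',nut.sum(),np.median(W[nut],0))
mk=(S>130)&((H<8)|(H>172))&(np.hypot(uu-246,vv-177)<25); c,_=cen(mk); M=onplane(p,[c],88)[0]; print('mark',c,M,np.linalg.norm(M[:2]-C),np.degrees(np.arctan2(*(M[:2]-C)[::-1])))
pg=(V<75)&(Z>112)&(np.hypot(uu-356,vv-241)<20); c,_=cen(pg); print('pegpx',c,pg.sum()); 
Q=W[pg&(Z>117)]; print('peg',np.median(Q,0),np.linalg.norm(np.median(Q,0)[:2]-C),np.degrees(np.arctan2(*(np.median(Q,0)[:2]-C)[::-1])))
b=(H>100)&(H<125)&(S>120)&(vv>262)&(vv<300)&(uu>275)&(uu<355)
for v in range(264,300,4):
    u=np.flatnonzero(b[v]); 
    if len(u)<4: continue
    g=np.argmax(np.diff(u)); q=[u[0]-.5,u[g]+.5,u[g+1]-.5,u[-1]+.5]
    print(v,q,onplane(p,[(x,v) for x in q],102)[:,:2].round(1).tolist(), np.median(Z[v,u]).round(1))
E
```

```text
rimZ 86.32886036474031
axis [ 546.88021408 -169.5961545 ] 98.05285106016353 334
nut 186 [ 546.10229298 -170.31554913   99.43370202]
mark [245.36363636 176.92424242] [ 467.86168182 -126.04624312   88.        ] 90.22484813158542 151.1392844481913
pegpx [357.56164384 244.17808219] 73
peg [ 582.87356608 -190.42130276  119.3413224 ] 41.58374908620673 -30.05295239970649
272 [np.float64(288.5), np.float64(289.5), np.float64(289.5), np.float64(304.5)] [[511.4, -225.2], [512.5, -225.2], [512.5, -225.2], [528.5, -225.2]] 100.6
276 [np.float64(288.5), np.float64(304.5), np.float64(325.5), np.float64(341.5)] [[511.3, -229.8], [528.4, -229.8], [550.9, -229.8], [568.0, -229.8]] 100.7
280 [np.float64(287.5), np.float64(303.5), np.float64(325.5), np.float64(341.5)] [[510.1, -234.3], [527.3, -234.3], [550.9, -234.3], [568.1, -234.3]] 100.5
284 [np.float64(287.5), np.float64(303.5), np.float64(324.5), np.float64(340.5)] [[510.0, -238.9], [527.2, -238.9], [549.8, -238.9], [567.1, -238.9]] 101.0
288 [np.float64(287.5), np.float64(303.5), np.float64(338.5), np.float64(340.5)] [[509.9, -243.6], [527.2, -243.6], [565.0, -243.6], [567.1, -243.6]] 100.8
292 [np.float64(286.5), np.float64(303.5), np.float64(338.5), np.float64(339.5)] [[508.7, -248.2], [527.1, -248.2], [565.0, -248.2], [566.1, -248.2]] 100.3
296 [np.float64(286.5), np.float64(287.5), np.float64(287.5), np.float64(302.5)] [[508.5, -252.9], [509.6, -252.9], [509.6, -252.9], [525.9, -252.9]] 101.1
```

>>> servo_tool:
  increments:
    - {"rotation":[0,0,0],"travel":[-0.68,0.45,0.6],"jaw":0}
    - {"rotation":[0,0,0],"travel":[-0.68,0.45,0.6],"jaw":0}
    - {"rotation":[0,0,0],"travel":[-0.68,0.45,0.6],"jaw":0}
    - {"rotation":[0,0,0],"travel":[0,0,0.95],"jaw":0}
    - {"rotation":[0,0,0],"travel":[0,0,0.95],"jaw":0}

```text
time_s: 1.37
eef_pos: [586.9, -219.8, 217.8]
tcp_rot: [-0.0, 0.707, 0.707, 0.0]
ft_force: [-0.3, 0.3, 0.0]
gripper_width: -0.0
grasp_force: 0.0
```

>>> servo_tool:
  increments:
    - {"rotation":[0,0,0],"travel":[0,0,0.95],"jaw":0}
    - {"rotation":[0,0,0],"travel":[0,0,0.95],"jaw":0}
    - {"rotation":[0,0,0],"travel":[0,0,0.9],"jaw":0}
    - {"rotation":[0,0,0],"travel":[0,0,0],"jaw":0}
    - {"rotation":[0,0,0],"travel":[0,0,0],"jaw":0}

```text
time_s: 1.78
eef_pos: [584.7, -218.3, 132.7]
tcp_rot: [-0.003, 0.706, 0.708, -0.001]
ft_force: [0.7, -0.3, 0.4]
gripper_width: 0.004
grasp_force: 0.0
```

>>> servo_tool:
  increments:
    - {"rotation":[0,0,0],"travel":[-0.05,0,0.5],"jaw":0}
    - {"rotation":[0,0,0],"travel":[0,0,0.3],"jaw":0}
    - {"rotation":[0,0,0],"travel":[0.15,0,0],"jaw":0}
    - {"rotation":[0,0,0],"travel":[0.1,0,0],"jaw":0}
    - {"rotation":[0,0,0],"travel":[0,0,0],"jaw":0}

```text
time_s: 2.2
eef_pos: [586.2, -213.6, 112.7]
tcp_rot: [0.001, 0.707, 0.707, 0.0]
ft_force: [0.7, 0.5, 0.3]
gripper_width: 0.003
grasp_force: 0.0
```

```bash
python3 - <<'E'
from m import *
o=manip.get_obs(); print(o['eef_pos'],o['ft_force'])
p,im,d=grab('scene'); cv2.imwrite('pics/s1.png',cv2.resize(im[120:270,250:450,::-1],(800,600)))
E
```

```text
[ 586.24192878 -213.62656686  112.72207326] [0.7264531  0.45786469 0.27685301]
```

View pics/s1.png

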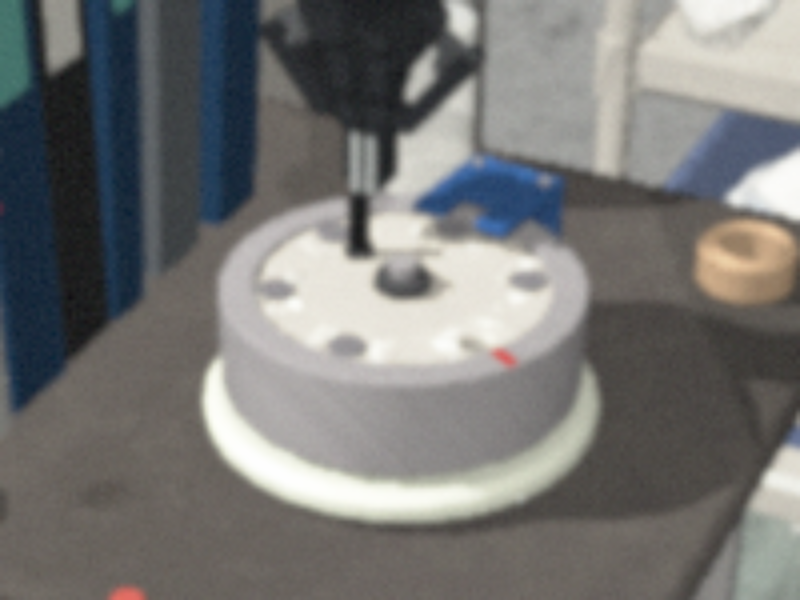

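The picture shows the shut fingers just behind the peg (at about (360,200) in the crop), clear of the guide.

>>> servo_tool:
  increments:
    - {"rotation":[0,0,0],"travel":[0.03,0,0.13],"jaw":0}
    - {"rotation":[0,0,0],"travel":[0.06,0,0],"jaw":0}
    - {"rotation":[0,0,0],"travel":[0.03,0,0],"jaw":0}
    - {"rotation":[0,0,0],"travel":[0.03,0,0],"jaw":0}
    - {"rotation":[0,0,0],"travel":[0.04,0,0],"jaw":0}

```text
time_s: 2.67
eef_pos: [585.5, -208.5, 107.5]
tcp_rot: [0.0, 0.707, 0.707, 0.0]
ft_force: [-0.2, -0.4, -0.4]
gripper_width: -0.0
grasp_force: 0.0
```

>>> servo_tool:
  increments:
    - {"rotation":[0,0,0],"travel":[0.06,0,0],"jaw":0}
    - {"rotation":[0,0,0],"travel":[0.08,0,0],"jaw":0}
    - {"rotation":[0,0,0],"travel":[0.1,0,0],"jaw":0}
    - {"rotation":[0,0,0],"travel":[0.13,0,0],"jaw":0}
    - {"rotation":[0,0,0],"travel":[0.16,0,0],"jaw":0}

```text
time_s: 3.08
eef_pos: [586.7, -193.7, 108.3]
tcp_rot: [0.002, 0.707, 0.707, 0.0]
ft_force: [3.4, -3.1, -0.3]
gripper_width: 0.001
grasp_force: 1.7
```

>>> servo_tool:
  increments:
    - {"rotation":[0,0,0],"travel":[0.19,0,0],"jaw":0}
    - {"rotation":[0,0,0],"travel":[0.22,0,0],"jaw":0}
    - {"rotation":[0,0,0],"travel":[0.24,0,0],"jaw":0}
    - {"rotation":[0,0,0],"travel":[0,0,-0.2],"jaw":0}
    - {"rotation":[0,0,0],"travel":[0,0,-0.8],"jaw":0}

```text
time_s: 3.5
eef_pos: [582.2, -170.8, 132.8]
tcp_rot: [-0.005, 0.707, 0.707, -0.002]
ft_force: [-0.1, 0.6, -1.2]
gripper_width: 0.001
grasp_force: 0.0
```

```bash
cat > ang.py <<'E'
from m import *
C=np.array([546.3,-170.])
def ang(n='scene',name=None):
    o=manip.get_obs(); p,im,d=grab(n,name); H,S,V=hsv(im); W=cloud(p,d)
    r=np.hypot(W[...,0]-C[0],W[...,1]-C[1])
    mk=(S>90)&((H<8)|(H>172))&(r>75)&(r<105)&(abs(W[...,2]-87)<12)
    a=None
    if mk.sum()>3:
        c=np.array([uu[mk].mean(),vv[mk].mean()]); M=onplane(p,[c],88)[0,:2]-C; a=(np.degrees(np.arctan2(M[1],M[0]))%360).round(1),np.hypot(*M).round(1),mk.sum()
    print(n,round(float(o['time_s']),3),a,o['eef_pos'].round(1),o['ft_force'].round(1))
if __name__=='__main__':
    ang('scene');ang('side'); ang('scene')
E
python3 ang.py
```

```text
scene 3.5 (np.float64(224.0), np.float64(92.2), np.int64(10)) [ 582.2 -170.8  132.8] [-0.1  0.6 -1.2]
side 3.55 (np.float64(229.2), np.float64(90.7), np.int64(11)) [ 586.4 -172.6  141.2] [2.2 0.4 3.6]
scene 3.6 (np.float64(236.5), np.float64(91.2), np.int64(7)) [ 587.5 -173.2  141.3] [-0.4  0.   1.9]
```

>>> servo_tool:
  increments:
    - {"rotation":[0,0,0],"travel":[0.8,-0.35,0],"jaw":0}
    - {"rotation":[0,0,0],"travel":[0.8,-0.35,0],"jaw":0}
    - {"rotation":[0,0,0],"travel":[0.8,-0.35,0.2],"jaw":0}
    - {"rotation":[0,0,0],"travel":[0.7,-0.32,0.5],"jaw":0}
    - {"rotation":[0,0,0],"travel":[0,0,0.4],"jaw":0}

```text
time_s: 4.07
eef_pos: [542.2, -77.0, 102.7]
tcp_rot: [-0.001, 0.706, 0.708, -0.0]
ft_force: [0.9, -0.5, 0.2]
gripper_width: -0.005
grasp_force: 0.0
```

>>> servo_tool:
  increments:
    - {"rotation":[0,0,0],"travel":[0,0,0.25],"jaw":0}
    - {"rotation":[0,0,0],"travel":[0,0,0],"jaw":0}

```text
time_s: 4.23
eef_pos: [542.8, -80.0, 94.1]
tcp_rot: [-0.002, 0.707, 0.707, -0.001]
ft_force: [-0.5, -0.6, -0.4]
gripper_width: -0.001
grasp_force: 0.0
```

```bash
python3 - <<'E'
from ang import *
for i in range(6): ang('scene')
E
```

```text
scene 4.233 None [542.8 -80.   94.1] [-0.5 -0.6 -0.4]
scene 4.283 None [543.8 -80.5  95.5] [ 0.1  0.2 -0.4]
scene 4.333 None [544.6 -80.9  96.6] [-0.2 -0.6  0.7]
scene 4.383 None [545.1 -81.   97.3] [ 1.5  0.3 -1. ]
scene 4.433 None [545.3 -81.1  97.6] [1.  0.2 0.8]
scene 4.483 None [545.3 -81.   97.8] [-0.3  0.5  0. ]
```

>>> servo_tool:
  increments:
    - {"rotation":[0,0,0],"travel":[0,0,0.1],"jaw":0}
    - {"rotation":[0,0,0],"travel":[0,0,0.1],"jaw":0}
    - {"rotation":[0,0,0],"travel":[0,0,0],"jaw":0}
    - {"rotation":[0,0,0],"travel":[0,0,0],"jaw":0}
    - {"rotation":[0,0,0],"travel":[0,0,0],"jaw":0}

```text
time_s: 4.95
eef_pos: [544.3, -80.1, 90.8]
tcp_rot: [-0.0, 0.707, 0.707, -0.0]
ft_force: [1.2, 0.5, -0.0]
gripper_width: -0.001
grasp_force: 0.0
```

```bash
python3 - <<'E'
from ang import *
for i in range(22): ang('side')
E
```

```text
side 4.95 (np.float64(51.7), np.float64(90.5), np.int64(11)) [544.3 -80.1  90.8] [ 1.2  0.5 -0. ]
side 5.0 (np.float64(58.1), np.float64(90.9), np.int64(11)) [544.4 -80.1  91. ] [-0.5  1.   0.4]
side 5.05 (np.float64(63.9), np.float64(91.1), np.int64(11)) [544.4 -80.1  91. ] [0.1 0.4 0.8]
side 5.1 (np.float64(70.0), np.float64(90.0), np.int64(11)) [544.5 -80.1  91. ] [0.2 0.  0. ]
side 5.15 (np.float64(76.5), np.float64(90.7), np.int64(12)) [544.5 -80.1  91. ] [-0.  -0.4  0.7]
side 5.2 (np.float64(81.8), np.float64(93.0), np.int64(9)) [544.5 -80.1  91. ] [ 1.  -1.   0.5]
side 5.25 None [544.5 -80.1  91. ] [-0.   0.7  0.2]
side 5.3 (np.float64(94.5), np.float64(92.1), np.int64(7)) [544.4 -80.1  91. ] [-0.2 -0.  -1. ]
side 5.35 (np.float64(100.3), np.float64(93.0), np.int64(10)) [544.4 -80.1  91. ] [-0.8  0.8  0.6]
side 5.4 (np.float64(106.1), np.float64(93.7), np.int64(13)) [544.4 -80.1  91. ] [-0.3 -0.9  0.1]
side 5.45 (np.float64(112.1), np.float64(93.2), np.int64(10)) [544.4 -80.1  91. ] [ 0.1 -0.1  0.2]
side 5.5 (np.float64(117.7), np.float64(93.4), np.int64(11)) [544.4 -80.1  90.
[... 298 characters left out ...]
 [-0.2  0.1  0.4]
side 5.7 (np.float64(141.1), np.float64(92.6), np.int64(12)) [544.4 -80.2  90.9] [-0.8  0.6  0.5]
side 5.75 (np.float64(146.8), np.float64(92.5), np.int64(12)) [544.4 -80.1  90.9] [-0.6  0.  -0.7]
side 5.8 (np.float64(152.9), np.float64(93.2), np.int64(12)) [544.4 -80.1  90.9] [-0.1  0.2  1.3]
side 5.85 (np.float64(158.4), np.float64(93.7), np.int64(12)) [544.4 -80.1  90.9] [0.3 0.4 0.1]
side 5.9 (np.float64(164.0), np.float64(93.4), np.int64(11)) [544.4 -80.1  90.9] [0.  0.6 0.3]
side 5.95 (np.float64(169.6), np.float64(91.6), np.int64(11)) [544.4 -80.1  90.9] [-0.6 -0.2 -0.7]
side 6.0 (np.float64(175.5), np.float64(92.8), np.int64(14)) [544.4 -80.2  91. ] [ 1.2 -0.4 -0.9]
```

>>> servo_tool:
  increments:
    - {"rotation":[0,0,0],"travel":[0,0,0.05],"jaw":0}
    - {"rotation":[0,0,0],"travel":[0,0,0.04],"jaw":0}
    - {"rotation":[0,0,0],"travel":[0,0,0.03],"jaw":0}

```text
time_s: 6.3
eef_pos: [544.2, -80.1, 87.1]
tcp_rot: [-0.0, 0.707, 0.707, -0.0]
ft_force: [-1.2, -0.7, 1.8]
gripper_width: -0.0
grasp_force: 0.6
```

```bash
python3 ang.py
```

```text
scene 6.3 (np.float64(211.7), np.float64(93.4), np.int64(6)) [544.2 -80.1  87.1] [-1.2 -0.7  1.8]
side 6.35 (np.float64(214.4), np.float64(89.8), np.int64(8)) [544.1 -80.1  87. ] [-0.6  0.5  1.7]
scene 6.4 (np.float64(221.4), np.float64(93.5), np.int64(11)) [544.1 -80.1  87.1] [-0.9  0.7  0.2]
```

>>> servo_tool:
  increments:
    - {"rotation":[0,0,0],"travel":[0,0,0.015],"jaw":0}

```text
time_s: 6.53
eef_pos: [544.4, -80.2, 87.0]
tcp_rot: [0.0, 0.707, 0.707, -0.0]
ft_force: [-0.7, -0.3, 1.8]
gripper_width: 0.003
grasp_force: 0.7
```

```bash
python3 ang.py
```

```text
scene 6.533 (np.float64(233.7), np.float64(93.3), np.int64(12)) [544.4 -80.2  87. ] [-0.7 -0.3  1.8]
side 6.583 (np.float64(235.0), np.float64(89.1), np.int64(6)) [544.4 -80.2  86.9] [-1.   0.2  1.2]
scene 6.633 (np.float64(240.0), np.float64(91.7), np.int64(7)) [544.4 -80.1  86.9] [-0.2  1.3  0.8]
```

>>> servo_tool:
  increments:
    - {"rotation":[0,0,0],"travel":[0,0,-0.008],"jaw":0}
    - {"rotation":[0,0,0],"travel":[0,0,0],"jaw":0}

```text
time_s: 6.85
eef_pos: [544.4, -80.1, 87.2]
tcp_rot: [0.0, 0.707, 0.707, 0.0]
ft_force: [-0.2, 0.2, -0.0]
gripper_width: -0.003
grasp_force: 0.4
```

```bash
python3 ang.py; python3 -c "
from ang import *
ang('scene');ang('scene')"
```

```text
scene 6.85 None [544.4 -80.1  87.2] [-0.2  0.2 -0. ]
side 6.9 None [544.4 -80.1  87.1] [ 0.3 -1.   1.2]
scene 6.95 None [544.4 -80.1  87.1] [-1.1 -1.   0.4]
scene 7.0 None [544.4 -80.1  87.1] [-0.4  1.1  0.8]
scene 7.05 None [544.4 -80.2  87.1] [-0.2  0.8  0.5]
```

>>> servo_tool:
  increments:
    - {"rotation":[0,0,0],"travel":[0,0,0.02],"jaw":0}
    - {"rotation":[0,0,0],"travel":[0,0,0],"jaw":0}

```text
time_s: 7.27
eef_pos: [544.5, -80.2, 86.6]
tcp_rot: [0.0, 0.707, 0.707, 0.0]
ft_force: [-1.0, 0.3, 1.8]
gripper_width: 0.004
grasp_force: 0.9
```

```bash
cat >> ang.py <<'E'
def peg(n='scene'):
    o=manip.get_obs(); p,im,d=grab(n,n+'_peg.png'); H,S,V=hsv(im); W=cloud(p,d)
    r=np.hypot(W[...,0]-C[0],W[...,1]-C[1]); m=(V<90)&(W[...,2]>103)&(W[...,2]<125)&(r>30)&(r<56)
    if m.sum():
        P=W[m]; M=np.median(P[:,:2],0)-C; print(n,round(float(o['time_s']),3),'peg',m.sum(),P.mean(0).round(1),np.hypot(*M).round(1),np.degrees(np.arctan2(M[1],M[0])).round(1),P[:,2].max(),o['eef_pos'].round(1),o['ft_force'].round(1))
    else: print(n,'nopeg')
E
python3 - <<'E'
from ang import *
for n in ['scene','side','scene']: peg(n); 
ang('scene')
im=cv2.imread('pics/scene_peg.png'); cv2.imwrite('pics/s2.png',cv2.resize(im[120:270,250:450],(800,600)))
E
```

```text
scene 7.267 peg 1 [ 545.6 -127.6  115.5] 42.5 91.0 115.50205709986858 [544.5 -80.2  86.6] [-1.   0.3  1.8]
side 7.317 peg 1 [ 547.9 -125.6  103.2] 44.5 87.9 103.1529923642239 [544.7 -80.2  86.7] [-0.3 -0.5  1.5]
scene nopeg
scene 7.417 None [544.7 -80.2  86.8] [0.  0.  1.8]
```

View pics/s2.png

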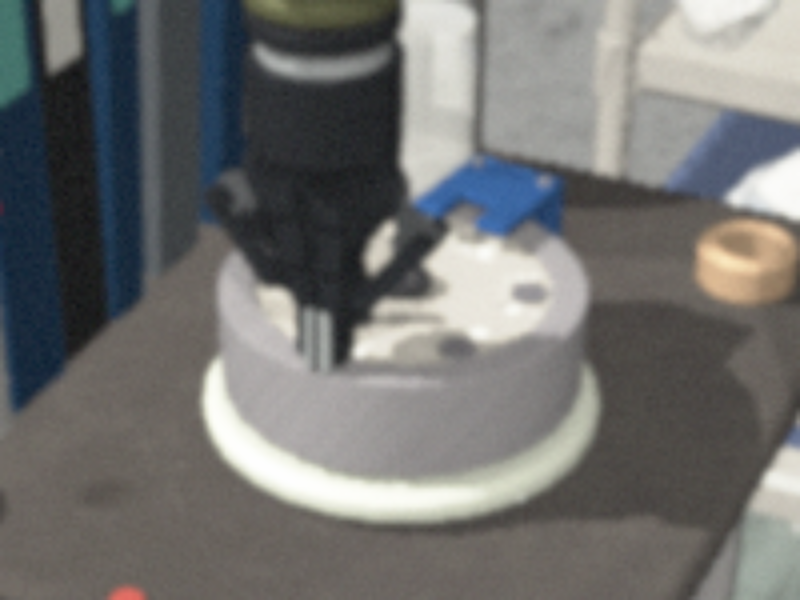

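The peg is hidden behind the fingers and the rotor is at rest; a well sits near the slot (470,215). I'll lift off and look from above.

>>> servo_tool:
  increments:
    - {"rotation":[0,0,0],"travel":[0,0,-0.2],"jaw":0}
    - {"rotation":[0,0,0],"travel":[0,0,-0.6],"jaw":0}
    - {"rotation":[0,0,0],"travel":[0,0,-0.9],"jaw":0}
    - {"rotation":[0,0,0],"travel":[-0.6,0,-0.95],"jaw":0}
    - {"rotation":[0,0,0],"travel":[-0.8,0,-0.95],"jaw":0}

```text
time_s: 7.88
eef_pos: [543.8, -121.1, 195.3]
tcp_rot: [-0.001, 0.706, 0.708, -0.0]
ft_force: [1.3, -0.4, -0.4]
gripper_width: 0.003
grasp_force: 0.0
```

>>> servo_tool:
  increments:
    - {"rotation":[0,0,0],"travel":[-0.8,0,-0.95],"jaw":0}
    - {"rotation":[0,0,0],"travel":[-0.8,0,-0.95],"jaw":0}
    - {"rotation":[0,0,0],"travel":[-0.8,0,-0.95],"jaw":0}
    - {"rotation":[0,0,0],"travel":[0,0,-0.5],"jaw":0}
    - {"rotation":[0,0,0],"travel":[0,0,0],"jaw":0}

```text
time_s: 8.3
eef_pos: [545.9, -196.1, 300.5]
tcp_rot: [0.004, 0.708, 0.706, 0.001]
ft_force: [0.0, 0.1, 0.7]
gripper_width: 0.003
grasp_force: 0.0
```

>>> servo_tool:
  increments:
    - {"rotation":[0,0,0],"travel":[0,0,0],"jaw":0}
    - {"rotation":[0,0,0],"travel":[0,0,0],"jaw":0}

```text
time_s: 8.47
eef_pos: [543.7, -193.3, 293.1]
tcp_rot: [-0.001, 0.707, 0.707, -0.0]
ft_force: [-0.1, -0.3, -0.3]
gripper_width: 0.002
grasp_force: 0.0
```

```bash
cat > look.py <<'E'
from ang import *
import sys,pickle
o=manip.get_obs(); print(o['time_s'],o['eef_pos'].round(1))
p,im,d=grab('wrist',sys.argv[1]); np.save('wd.npy',d); pickle.dump(p,open('wp.pkl','wb'))
W=cloud(p,d); H,S,V=hsv(im); Z=W[...,2]
r=np.hypot(W[...,0]-C[0],W[...,1]-C[1])
def rep(k,P): M=P[:2]-C; print(k,P.round(1),np.hypot(*M).round(1),(np.degrees(np.arctan2(M[1],M[0]))%360).round(2))
m=(V<75)&(Z>114)&(r<56)&(r>30)
if m.sum(): rep('peg %d'%m.sum(),np.median(W[m],0))
c=onplane(p,np.c_[uu[m],vv[m]],121).mean(0); rep('peg plane',c)
nut=(r<9)&(Z>96); print('nut',np.median(W[nut],0).round(1),nut.sum())
b=(H>100)&(H<125)&(S>120)&(abs(Z-102)<10)&(r<140)&(r>45)
ys,xs=np.nonzero(b); print('blue',len(xs),xs.min(),xs.max(),ys.min(),ys.max())
for v in range(ys.min(),ys.max(),3):
    u=np.flatnonzero(b[v]); 
    if len(u)<8: continue
    g=np.argmax(np.diff(u)); q=[u[0]-.5,u[g]+.5,u[g+1]-.5,u[-1]+.5]
    X=onplane(p,[(x,v) for x in q],102); print(v,q,X[:,0].round(1),X[0,1].round(1),'mid',((X[0]+X[3])/2)[0].round(1),((X[1]+X[2])/2)[0].round(1))
x0,x1,y0,y1=xs.min()-90,xs.max()+50,ys.min()-110,ys.max()+20
y0,x0=max(y0,0),max(x0,0); print(x0,y0)
c=im[y0:y1,x0:x1,::-1]; f=min(800/c.shape[1],600/c.shape[0]); print(f)
cv2.imwrite('pics/c'+sys.argv[1],cv2.resize(c,None,fx=f,fy=f))
E
python3 look.py w2.png
```

```text
8.4667 [ 543.7 -193.3  293.1]
peg 31989 [ 542.  -183.1  367.6] 13.7 251.89
peg plane [ 545.5 -409.9  121. ] 239.9 269.82
nut [ 551.6 -175.9  376.1] 2223
blue 1887 280 345 249 313
252 [np.float64(286.5), np.float64(287.5), np.float64(287.5), np.float64(304.5)] [512.  512.9 512.9 529. ] -226.4 mid 520.5 512.9
255 [np.float64(285.5), np.float64(304.5), np.float64(328.5), np.float64(345.5)] [511.  529.  551.8 567.9] -229.4 mid 539.4 540.4
258 [np.float64(285.5), np.float64(303.5), np.float64(327.5), np.float64(345.5)] [510.9 528.  550.8 567.9] -232.4 mid 539.4 539.4
261 [np.float64(285.5), np.float64(303.5), np.float64(327.5), np.float64(345.5)] [510.8 528.  550.8 568. ] -235.4 mid 539.4 539.4
264 [np.float64(284.5), np.float64(302.5), np.float64(326.5), np.float64(344.5)] [509.8 527.  549.9 567.1] -238.4 mid 538.4 538.4
267 [np.float64(284.5), np.float64(302.5), np.float64(326.5), np.float64(344.5)] [509.7 526.9 549.9 567.1] -241.4 mid 538.4 538.4
270 [np.float64(284.5), np.float64(302.5), np.float64(325.5), np.float64(344.5)] [509.6 526.9 549.  567.2] -244.5 mid 538.4 537.9
273 [np.flo
[... 615 characters left out ...]
 -259.9 mid 536.4 508.2
288 [np.float64(281.5), np.float64(303.5), np.float64(338.5), np.float64(342.5)] [506.2 527.6 561.7 565.6] -263.0 mid 535.9 544.7
291 [np.float64(281.5), np.float64(303.5), np.float64(338.5), np.float64(341.5)] [506.1 527.6 561.7 564.7] -266.2 mid 535.4 544.7
294 [np.float64(281.5), np.float64(302.5), np.float64(338.5), np.float64(341.5)] [506.  526.6 561.8 564.7] -269.4 mid 535.4 544.2
297 [np.float64(281.5), np.float64(302.5), np.float64(339.5), np.float64(340.5)] [505.9 526.5 562.8 563.8] -272.5 mid 534.9 544.7
300 [np.float64(280.5), np.float64(281.5), np.float64(281.5), np.float64(289.5)] [504.8 505.8 505.8 513.7] -275.7 mid 509.3 505.8
190 139
3.0927835051546393
```

View pics/cw2.png

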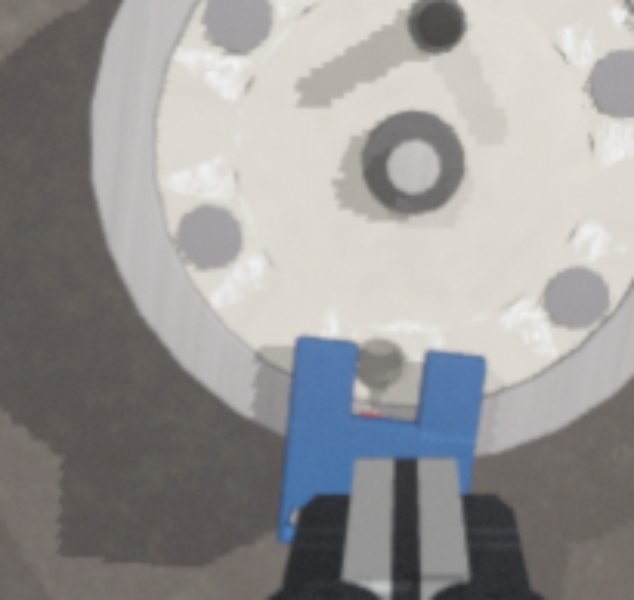

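The picture shows the rotor stopped with the well at about (380,360) in the crop and the peg at (437,25). The well sits slightly left of the slot middle, (390,370).

```bash
cat > well.py <<'E'
from ang import *
import pickle,sys
def run(f,uv0):
    p=pickle.load(open('wp.pkl','rb')); im=cv2.imread('pics/'+f)[:,:,::-1].copy(); d=np.load('wd.npy'); W=cloud(p,d); H,S,V=hsv(im)
    u0,v0=uv0
    m=(np.hypot(uu-u0,vv-v0)<10)&(V<145)&(S<70)
    c,st=cen(m); print('wellpx',c,st); print('well@85',onplane(p,[c],85)[0].round(1))
    b=(V<80)&(np.hypot(uu-331,vv-147)<14)&(vv<160); c,st=cen(b); print('peg',c,st,onplane(p,[c],121)[0].round(1))
    n=(np.hypot(uu-324,vv-192)<20)&(V<125); c,st=cen(n); print('nut',c,st,onplane(p,[c],99)[0].round(1))
    for l,(u,v) in dict(tl=(286.5,249),tr=(346,254)).items(): print(l,onplane(p,[(u,v)],102)[0].round(1))
run(sys.argv[1],(312.9,255.4))
E
python3 well.py w2.png
```

```text
wellpx [311.88590604 257.74496644] [305 252  15  13 149]
well@85 [ 535.5 -237.5   85. ]
peg [330.6        148.83076923] [325 142  13  12  65] [ 552.6 -131.2  121. ]
nut [322.24660194 191.10485437] [308 176  31  32 515] [ 545.7 -169.2   99. ]
tl [ 512.1 -223.4  102. ]
tr [ 568.3 -228.3  102. ]
```

>>> servo_tool:
  increments:
    - {"rotation":[0,0,0],"travel":[0.9,0.15,0.5],"jaw":0}
    - {"rotation":[0,0,0],"travel":[0.95,0,0.5],"jaw":0}
    - {"rotation":[0,0,0],"travel":[0.95,0,0.5],"jaw":0}
    - {"rotation":[0,0,0],"travel":[0.95,0,0.5],"jaw":0}
    - {"rotation":[0,0,0],"travel":[0,0,0.95],"jaw":0}

```text
time_s: 8.93
eef_pos: [549.2, -77.1, 206.5]
tcp_rot: [0.0, 0.705, 0.709, 0.001]
ft_force: [1.7, -0.7, 0.4]
gripper_width: 0.005
grasp_force: 0.0
```

>>> servo_tool:
  increments:
    - {"rotation":[0,0,0],"travel":[0,0,0.95],"jaw":0}
    - {"rotation":[0,0,0],"travel":[0,0,0.95],"jaw":0}
    - {"rotation":[0,0,0],"travel":[0,0,0.8],"jaw":0}
    - {"rotation":[0,0,0],"travel":[0,0,0.4],"jaw":0}
    - {"rotation":[0,0,0],"travel":[0,0,0],"jaw":0}

```text
time_s: 9.35
eef_pos: [545.3, -80.2, 108.2]
tcp_rot: [-0.004, 0.707, 0.707, -0.002]
ft_force: [-0.2, 0.0, -1.4]
gripper_width: 0.003
grasp_force: 0.0
```

>>> servo_tool:
  increments:
    - {"rotation":[0,0,0],"travel":[0,0,0],"jaw":0}
    - {"rotation":[0,0,0],"travel":[0,0,0],"jaw":0}
    - {"rotation":[0,0,0],"travel":[0,0,0],"jaw":0}

```text
time_s: 9.6
eef_pos: [550.3, -81.9, 115.7]
tcp_rot: [0.002, 0.707, 0.707, 0.001]
ft_force: [-0.1, 0.3, 0.8]
gripper_width: 0.001
grasp_force: 0.0
```

>>> servo_tool:
  increments:
    - {"rotation":[0,0,0],"travel":[0.05,0,0.3],"jaw":0}
    - {"rotation":[0,0,0],"travel":[0,0,0.3],"jaw":0}
    - {"rotation":[0,0,0],"travel":[0,0,0.1],"jaw":0}
    - {"rotation":[0,0,0],"travel":[0,0,0],"jaw":0}
    - {"rotation":[0,0,0],"travel":[0,0,0],"jaw":0}

```text
time_s: 10.02
eef_pos: [548.5, -80.1, 91.9]
tcp_rot: [-0.001, 0.707, 0.707, -0.0]
ft_force: [0.6, -0.7, 0.1]
gripper_width: 0.001
grasp_force: 0.0
```

>>> servo_tool:
  increments:
    - {"rotation":[0,0,0],"travel":[0,0,0],"jaw":0}
    - {"rotation":[0,0,0],"travel":[0,0,0],"jaw":0}
    - {"rotation":[0,0,0],"travel":[0,0,0],"jaw":0}

```text
time_s: 10.27
eef_pos: [549.2, -80.2, 92.9]
tcp_rot: [0.0, 0.707, 0.707, 0.0]
ft_force: [-0.6, -0.5, -0.1]
gripper_width: -0.005
grasp_force: 0.0
```

>>> servo_tool:
  increments:
    - {"rotation":[0,0,0],"travel":[0,0,0.1],"jaw":0}
    - {"rotation":[0,0,0],"travel":[0,0,0.07],"jaw":0}
    - {"rotation":[0,0,0],"travel":[0,0,0.03],"jaw":0}
    - {"rotation":[0,0,0],"travel":[0,0,0.015],"jaw":0}
    - {"rotation":[0,0,0],"travel":[0,0,0],"jaw":0}

```text
time_s: 10.68
eef_pos: [549.2, -80.2, 86.4]
tcp_rot: [0.0, 0.707, 0.707, 0.0]
ft_force: [-0.1, 0.3, 2.4]
gripper_width: -0.003
grasp_force: 1.2
```

>>> servo_tool:
  increments:
    - {"rotation":[0,0,0],"travel":[0,-0.02,0],"jaw":0}
    - {"rotation":[0,0,0],"travel":[0,-0.04,0],"jaw":0}
    - {"rotation":[0,0,0],"travel":[0,-0.04,0],"jaw":0}
    - {"rotation":[0,0,0],"travel":[0,-0.04,0],"jaw":0}
    - {"rotation":[0,0,0],"travel":[0,-0.02,0],"jaw":0}

```text
time_s: 11.1
eef_pos: [543.8, -80.1, 86.1]
tcp_rot: [-0.0, 0.707, 0.707, -0.0]
ft_force: [0.2, 0.7, 2.8]
gripper_width: -0.002
grasp_force: 1.4
```

>>> servo_tool:
  increments:
    - {"rotation":[0,0,0],"travel":[0,0,0],"jaw":0}
    - {"rotation":[0,0,0],"travel":[0,0,0],"jaw":0}
    - {"rotation":[0,0,0],"travel":[0,0,0],"jaw":0}
    - {"rotation":[0,0,0],"travel":[0,0,0],"jaw":0}

```text
time_s: 11.43
eef_pos: [544.2, -80.1, 86.1]
tcp_rot: [0.0, 0.707, 0.707, 0.0]
ft_force: [-0.6, -0.1, 2.8]
gripper_width: -0.002
grasp_force: 1.4
```

>>> servo_tool:
  increments:
    - {"rotation":[0,0,0],"travel":[0,0,-0.1],"jaw":0}
    - {"rotation":[0,0,0],"travel":[0,0,-0.5],"jaw":0}
    - {"rotation":[0,0,0],"travel":[0,0,-0.9],"jaw":0}
    - {"rotation":[0,0,0],"travel":[-0.6,0,-0.95],"jaw":0}
    - {"rotation":[0,0,0],"travel":[-0.8,0,-0.95],"jaw":0}

```text
time_s: 11.85
eef_pos: [543.2, -121.1, 188.0]
tcp_rot: [-0.001, 0.706, 0.708, -0.001]
ft_force: [1.8, -1.3, 0.5]
gripper_width: 0.0
grasp_force: 0.0
```

>>> servo_tool:
  increments:
    - {"rotation":[0,0,0],"travel":[-0.8,0,-0.95],"jaw":0}
    - {"rotation":[0,0,0],"travel":[-0.8,0,-0.95],"jaw":0}
    - {"rotation":[0,0,0],"travel":[-0.8,0,-0.95],"jaw":0}
    - {"rotation":[0,0,0],"travel":[-0.3,0,-0.3],"jaw":0}
    - {"rotation":[0,0,0],"travel":[0,0,0],"jaw":0}

```text
time_s: 12.27
eef_pos: [545.1, -205.4, 285.8]
tcp_rot: [0.003, 0.708, 0.706, 0.001]
ft_force: [-0.5, 0.8, 0.8]
gripper_width: -0.005
grasp_force: 0.0
```

>>> servo_tool:
  increments:
    - {"rotation":[0,0,0],"travel":[0,0,0],"jaw":0}
    - {"rotation":[0,0,0],"travel":[0,0,0],"jaw":0}
    - {"rotation":[0,0,0],"travel":[0,0,0],"jaw":0}
    - {"rotation":[0,0,0],"travel":[0,0,0],"jaw":0}

```text
time_s: 12.6
eef_pos: [543.4, -201.8, 280.2]
tcp_rot: [-0.002, 0.707, 0.708, -0.001]
ft_force: [-0.5, 0.3, 0.1]
gripper_width: -0.0
grasp_force: 0.0
```

```bash
python3 look.py w3.png
```

```text
12.6 [ 543.4 -201.8  280.2]
peg 34362 [ 545.  -191.7  352.9] 21.8 266.56
peg plane [ 553.3 -398.5  121. ] 228.6 271.75
nut [ 546.8 -170.6   99.4] 253
blue 2249 279 347 244 312
247 [np.float64(284.5), np.float64(285.5), np.float64(285.5), np.float64(303.5)] [511.2 512.1 512.1 528.4] -226.2 mid 519.8 512.1
250 [np.float64(284.5), np.float64(303.5), np.float64(328.5), np.float64(344.5)] [511.1 528.4 551.1 565.6] -229.0 mid 538.4 539.7
253 [np.float64(284.5), np.float64(303.5), np.float64(328.5), np.float64(347.5)] [511.  528.4 551.1 568.4] -231.8 mid 539.7 539.7
256 [np.float64(283.5), np.float64(302.5), np.float64(328.5), np.float64(346.5)] [510.1 527.4 551.1 567.6] -234.7 mid 538.8 539.3
259 [np.float64(283.5), np.float64(302.5), np.float64(327.5), np.float64(346.5)] [510.  527.4 550.2 567.6] -237.6 mid 538.8 538.8
262 [np.float64(283.5), np.float64(302.5), np.float64(327.5), np.float64(346.5)] [509.9 527.3 550.3 567.7] -240.5 mid 538.8 538.8
265 [np.float64(282.5), np.float64(302.5), np.float64(326.5), np.float64(345.5)] [508.9 527.3 549.4 566.8] -243.4 mid 537.9 538.3
268 [np.float6
[... 742 characters left out ...]
 -261.1 mid 535.9 507.5
286 [np.float64(280.5), np.float64(304.5), np.float64(316.5), np.float64(343.5)] [506.5 528.9 540.1 565.4] -264.1 mid 535.9 534.5
289 [np.float64(280.5), np.float64(303.5), np.float64(338.5), np.float64(342.5)] [506.4 528.  560.7 564.5] -267.1 mid 535.4 544.3
292 [np.float64(279.5), np.float64(303.5), np.float64(338.5), np.float64(342.5)] [505.4 527.9 560.8 564.5] -270.2 mid 534.9 544.3
295 [np.float64(279.5), np.float64(302.5), np.float64(338.5), np.float64(341.5)] [505.3 526.9 560.8 563.6] -273.2 mid 534.5 543.9
298 [np.float64(279.5), np.float64(302.5), np.float64(339.5), np.float64(341.5)] [505.2 526.9 561.8 563.7] -276.3 mid 534.4 544.4
189 134
3.0303030303030303
```

View pics/cw3.png

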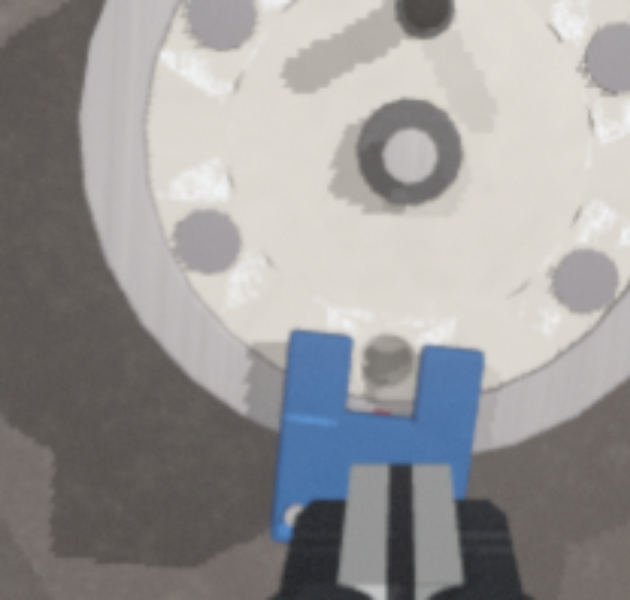

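```bash
python3 - <<'E'
from ang import *; import pickle
p=pickle.load(open('wp.pkl','rb')); im=cv2.imread('pics/w3.png')[:,:,::-1].copy(); H,S,V=hsv(im)
f=lambda u,v:(189+u/3.03,134+v/3.03)
def seg(u,v,R,t):
    m=(np.hypot(uu-u,vv-v)<R)&(V<t); c,st=cen(m); return c,st
for k,uv,z in [('well',f(388,360),85),('plugL',f(208,241),85),('plugR',f(584,281),85),('plugUL',f(222,18),85),('peg',f(425,8),121),('nuttop',f(410,155),101),('mark',f(382,411),88)]:
    c=np.array(uv)
    if 'plug' in k: c,st=seg(*uv,13,190); print(st,c-uv)
    X=onplane(p,[c],z)[0]; M=X[:2]-[545.9,-169.8]; print(k,X.round(1),np.hypot(*M).round(1),(np.degrees(np.arctan2(M[1],M[0]))%360).round(1))
E
```

```text
well [ 540.5 -236.8   85. ] 67.2 265.4
[245 203  24  22 395] [-1.0974976   0.00381836]
plugL [ 484.1 -198.6   85. ] 68.2 205.0
[370 216  25  24 404] [0.23844884 0.09735974]
plugR [ 601.6 -211.1   85. ] 69.3 323.4
[250 127  24  24 439] [-0.76163197 -1.13193802]
plugUL [ 491.3 -131.3   85. ] 66.8 144.8
peg [ 550.7 -129.9  121. ] 40.1 83.1
nuttop [ 547.1 -170.4  101. ] 1.3 331.6
mark [ 538.6 -252.8   88. ] 83.3 265.0
```

The well now sits mid-slot: its angle is about 264.5° against the guide's 264.2°. On to the tube.

>>> servo_tool:
  increments:
    - {"rotation":[0,0,0],"travel":[0.6,-0.15,0],"jaw":0}
    - {"rotation":[0,0,0],"travel":[0.95,-0.23,0],"jaw":20}
    - {"rotation":[0,0,0],"travel":[0.95,-0.23,0],"jaw":45}
    - {"rotation":[0,0,0],"travel":[0.95,-0.23,0],"jaw":45}
    - {"rotation":[0,0,0],"travel":[0.95,-0.23,0],"jaw":45}

```text
time_s: 13.07
eef_pos: [511.2, -69.5, 281.8]
tcp_rot: [-0.001, 0.707, 0.707, -0.0]
ft_force: [0.3, 0.7, -0.6]
gripper_width: 0.526
grasp_force: 0.0
```

>>> servo_tool:
  increments:
    - {"rotation":[0,0,0],"travel":[0.95,-0.23,0],"jaw":45}
    - {"rotation":[0,0,0],"travel":[0.95,-0.23,0],"jaw":45}
    - {"rotation":[0,0,0],"travel":[0.95,-0.23,0],"jaw":45}
    - {"rotation":[0,0,0],"travel":[0.95,-0.23,0],"jaw":45}
    - {"rotation":[0,0,0],"travel":[0.95,-0.23,0],"jaw":45}

```text
time_s: 13.48
eef_pos: [476.5, 73.1, 282.0]
tcp_rot: [-0.0, 0.707, 0.707, -0.0]
ft_force: [0.9, 0.5, -0.1]
gripper_width: 0.524
grasp_force: 0.0
```

>>> servo_tool:
  increments:
    - {"rotation":[0,0,0],"travel":[0.9,-0.2,0],"jaw":45}
    - {"rotation":[0,0,0],"travel":[0.4,0,0],"jaw":45}
    - {"rotation":[0,0,0],"travel":[0,0,0],"jaw":45}
    - {"rotation":[0,0,0],"travel":[0,0,0],"jaw":45}
    - {"rotation":[0,0,0],"travel":[0,0,0],"jaw":45}

```text
time_s: 13.9
eef_pos: [471.6, 109.7, 282.3]
tcp_rot: [0.0, 0.707, 0.707, -0.0]
ft_force: [-0.1, 0.1, 0.5]
gripper_width: 0.527
grasp_force: 0.0
```

```bash
python3 - <<'E'
from ang import *
o=manip.get_obs(); print(o['time_s'],o['eef_pos'],o['gripper_width'],o['tcp_rot'])
p,im,d=grab('wrist','w4.png'); W=cloud(p,d); H,S,V=hsv(im); Z=W[...,2]
for k,m in [('y',(H>18)&(H<36)&(S>120)),('r',((H<8)|(H>172))&(S>120))]:
    m=m&(Z>62)&(Z<100)&(abs(W[...,0]-500)<130)&(abs(W[...,1]-130)<60)
    print(k,m.sum(),np.median(W[m],0).round(1),W[m].max(0).round(1))
    t=m&(Z>85.5)
    if t.sum()>10:
        print(' top',t.sum(),onplane(p,np.c_[uu[t],vv[t]],89).mean(0).round(1),[uu[t].mean(),vv[t].mean()], onplane(p,np.c_[uu[t],vv[t]],89).min(0).round(1),onplane(p,np.c_[uu[t],vv[t]],89).max(0).round(1))
m=(abs(Z-40)<4)&(abs(W[...,0]-500)<120)&(abs(W[...,1]-130)<50)
r=cv2.minAreaRect(W[m][:,:2].astype(np.float32)); print('stand',m.sum(),r)
E
```

```text
13.9 [471.63470189 109.69662133 282.27629314] 0.5265058359879872 [ 7.26847966e-05  7.07226177e-01  7.06987254e-01 -3.90331004e-04]
  return _methods._mean(a, axis=axis, dtype=dtype,
  ret = um.true_divide(
Traceback (most recent call last):
ValueError: zero-size array to reduction operation maximum which has no identity
```

View pics/w4.png

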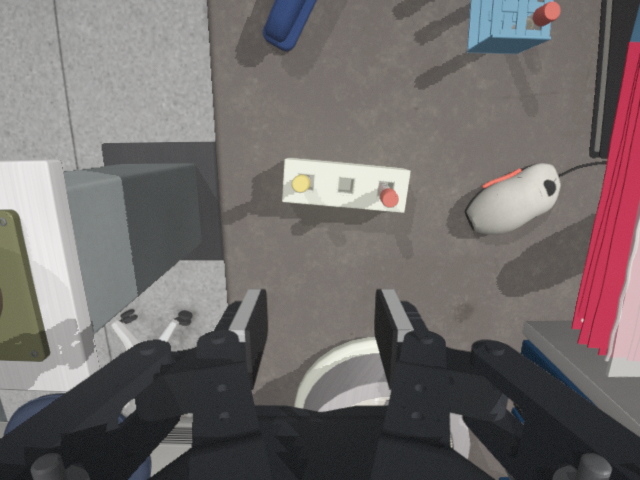

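The yellow cap is at (301,183), the red cap at (389,197), and the stand spans (283–410, 158–212).

```bash
python3 - <<'E'
from ang import *
p=manip.camera_params('wrist'); im=cv2.imread('pics/w4.png')[:,:,::-1].copy(); H,S,V=hsv(im)
for k,m in [('y',(H>18)&(H<36)&(S>100)&(np.hypot(uu-301,vv-183)<16)),('r',((H<8)|(H>172))&(S>100)&(np.hypot(uu-389,vv-197)<16))]:
    c,st=cen(m); X=onplane(p,[c],87)[0]; print(k,c,st,X.round(1))
m=((V>200)&(S<60)&(uu>270)&(uu<425)&(vv>145)&(vv<225)); c,st=cen(m); print(c,st)
ys,xs=np.nonzero(m); r=cv2.minAreaRect(onplane(p,np.c_[xs,ys],40)[:,:2].astype(np.float32)); print(r)
for h in [(346,185),(308,181),(386,187)]: print('hole',onplane(p,[h],40)[0].round(1))
E
```

```text
y [305.14285714 180.85714286] [298 175  12  15  28] [458.6 142.5  87. ]
r [388.94117647 197.37815126] [381 189  17  18 238] [535.7 127.4  87. ]
[344.2671875  182.73671875] [ 283  159  127   53 3840]
((498.52203369140625, 133.00009155273438), (44.51324462890625, 129.56507873535156), 84.85527038574219)
hole [499.1 133.3  40. ]
hole [459.6 137.5  40. ]
hole [540.9 131.3  40. ]
```

```bash
python3 - <<'E'
from ang import *
p=manip.camera_params('wrist'); print((-np.array(p['R']).T@p['t']).round(1)); im=cv2.imread('pics/w4.png')[:,:,::-1].copy(); H,S,V=hsv(im)
print([(H[183,u],S[183,u],V[183,u]) for u in range(288,320,3)])
m=(H>15)&(H<36)&(S>70)&(V>110)&(np.hypot(uu-301,vv-183)<18); m&=~((S<100)&(V>200))
c,st=cen(m); print(c,st)
for z in (89,82): print(onplane(p,[c],z)[0].round(1))
ys,xs=np.nonzero(m); (q,rad)=cv2.minEnclosingCircle(np.c_[xs,ys].astype(np.float32)); print(q,rad,onplane(p,[q],89))
p0,im0,d0=grab('scene'); W=cloud(p0,d0); H,S,V=hsv(im0); m=(H>15)&(H<36)&(S>100)&(W[...,2]>60)&(W[...,2]<95)&(np.hypot(W[...,0]-456,W[...,1]-137)<25)
if m.sum(): print('scene',m.sum(),W[m].mean(0),W[m].min(0),W[m].max(0)); c,_=cen(m); print(c,onplane(p0,[c],79))
E
```

```text
[473.  177.4 423.5]
[(np.int64(33), np.int64(16), np.int64(195)), (np.int64(27), np.int64(38), np.int64(186)), (np.int64(25), np.int64(99), np.int64(237)), (np.int64(25), np.int64(97), np.int64(237)), (np.int64(25), np.int64(99), np.int64(237)), (np.int64(25), np.int64(98), np.int64(237)), (np.int64(25), np.int64(99), np.int64(237)), (np.int64(25), np.int64(101), np.int64(202)), (np.int64(33), np.int64(15), np.int64(175)), (np.int64(33), np.int64(12), np.int64(237)), (np.int64(35), np.int64(14), np.int64(239))]
[305.11111111 181.35555556] [296 175  14  16  45]
[458.7 142.2  89. ]
[458.4 141.5  82. ]
(300.5, 182.88461303710938) 9.0784912109375 [[454.48675847 140.86877427  89.        ]]
scene 106 [450.45615576 141.85919268  84.01022338] [443.70443237 132.44082683  72.2179137 ] [458.99221981 148.17858213  90.44638422]
[319.5754717  291.58490566] [[453.20204031 137.00314242  79.        ]]
```

>>> servo_tool:
  increments:
    - {"rotation":[0,0,0],"travel":[0.5,-0.28,0.5],"jaw":45}
    - {"rotation":[0,0,0],"travel":[0.5,-0.27,0.6],"jaw":45}
    - {"rotation":[0,0,0],"travel":[0,0,0.8],"jaw":45}
    - {"rotation":[0,0,0],"travel":[0,0,0.9],"jaw":45}
    - {"rotation":[0,0,0],"travel":[0,0,0.9],"jaw":45}

```text
time_s: 14.42
eef_pos: [455.5, 139.6, 171.0]
tcp_rot: [0.001, 0.708, 0.707, 0.001]
ft_force: [-0.0, -0.1, -0.4]
gripper_width: 0.526
grasp_force: 0.0
```

>>> servo_tool:
  increments:
    - {"rotation":[0,0,0],"travel":[0,0,0.8],"jaw":45}
    - {"rotation":[0,0,0],"travel":[0,0,0.6],"jaw":45}
    - {"rotation":[0,0,0],"travel":[0,0,0.4],"jaw":45}
    - {"rotation":[0,0,0],"travel":[0,0,0],"jaw":45}
    - {"rotation":[0,0,0],"travel":[0,0,0],"jaw":45}

```text
time_s: 14.83
eef_pos: [455.1, 139.8, 117.5]
tcp_rot: [-0.0, 0.707, 0.707, -0.0]
ft_force: [0.5, 0.0, 0.2]
gripper_width: 0.524
grasp_force: 0.0
```

>>> servo_tool:
  increments:
    - {"rotation":[0,0,0],"travel":[0,0,0],"jaw":45}
    - {"rotation":[0,0,0],"travel":[0,0,0],"jaw":45}
    - {"rotation":[0,0,0],"travel":[0,0,0],"jaw":45}

```text
time_s: 15.08
eef_pos: [456.1, 140.5, 119.2]
tcp_rot: [0.001, 0.707, 0.707, 0.001]
ft_force: [-0.1, -0.4, -0.4]
gripper_width: 0.527
grasp_force: 0.0
```

```bash
python3 - <<'E'
from ang import *
p,im,d=grab('wrist','w5.png'); W=cloud(p,d); H,S,V=hsv(im)
m=(H>18)&(H<33)&(S>85)&(V>90)&(np.hypot(W[...,0]-455,W[...,1]-139)<40)
c,st=cen(m); print(c,st,m.sum(),onplane(p,[c],85)[0])
t=m&(V>215); c,st=cen(t); print('bright',c,st,onplane(p,[c],89)[0],np.median(W[t],0),np.percentile(W[t][:,2],[10,90]))
E
```

```text
[314.16445916 276.88520971] [299 259  31  37 906] 906 [453.97346477 141.75466621  85.        ]
bright [314.80087848 279.48609078] [300 264  30  31 683] [454.34942197 141.88855743  89.        ] [454.42571734 141.06062134  87.14975452] [85.55609262 88.01877078]
```

View pics/w5.png

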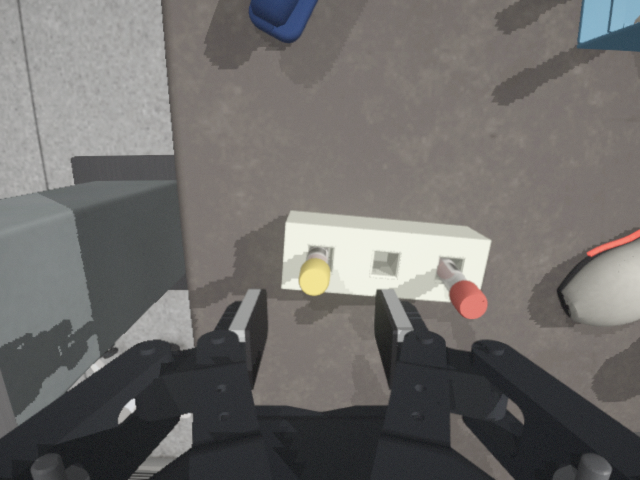

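The yellow cap's top is at (315,279), which gives (454.4, 141.5, 88), between the open fingers. The red cap at (467,298) is well outside them.

>>> servo_tool:
  increments:
    - {"rotation":[0,0,0],"travel":[0,-0.04,0.4],"jaw":45}
    - {"rotation":[0,0,0],"travel":[0,0,0.5],"jaw":45}
    - {"rotation":[0,0,0],"travel":[0,0,0.4],"jaw":45}
    - {"rotation":[0,0,0],"travel":[0,0,0.2],"jaw":45}
    - {"rotation":[0,0,0],"travel":[0,0,0.05],"jaw":45}

```text
time_s: 15.55
eef_pos: [452.3, 140.1, 68.9]
tcp_rot: [-0.001, 0.707, 0.707, -0.002]
ft_force: [0.9, -0.0, -0.6]
gripper_width: 0.528
grasp_force: 0.0
```

>>> servo_tool:
  increments:
    - {"rotation":[0,0,0],"travel":[0,0,0],"jaw":45}
    - {"rotation":[0,0,0],"travel":[0,0,0],"jaw":45}
    - {"rotation":[0,0,0],"travel":[0,0,0],"jaw":45}
    - {"rotation":[0,0,0],"travel":[0,0,0],"jaw":45}

```text
time_s: 15.88
eef_pos: [454.4, 140.5, 71.9]
tcp_rot: [0.0, 0.707, 0.707, 0.001]
ft_force: [0.4, 0.1, -0.1]
gripper_width: 0.525
grasp_force: 0.0
```

Good height (71.9). Close gradually.

>>> servo_tool:
  increments:
    - {"rotation":[0,0,0],"travel":[0,0,0],"jaw":30}
    - {"rotation":[0,0,0],"travel":[0,0,0],"jaw":22}
    - {"rotation":[0,0,0],"travel":[0,0,0],"jaw":16}
    - {"rotation":[0,0,0],"travel":[0,0,0],"jaw":10}
    - {"rotation":[0,0,0],"travel":[0,0,0],"jaw":10}

```text
time_s: 16.3
eef_pos: [454.0, 140.4, 71.4]
tcp_rot: [0.0, 0.707, 0.707, 0.0]
ft_force: [-0.9, -0.3, 2.3]
gripper_width: 0.168
grasp_force: 58.5
```

>>> servo_tool:
  increments:
    - {"rotation":[0,0,0],"travel":[0,0,0],"jaw":10}
    - {"rotation":[0,0,0],"travel":[0,0,0],"jaw":10}
    - {"rotation":[0,0,0],"travel":[0,0,-0.3],"jaw":10}
    - {"rotation":[0,0,0],"travel":[0,0,-0.5],"jaw":10}
    - {"rotation":[0,0,0],"travel":[0,0,-0.7],"jaw":10}

```text
time_s: 16.72
eef_pos: [452.3, 140.1, 115.1]
tcp_rot: [-0.001, 0.707, 0.707, -0.002]
ft_force: [0.4, -0.3, -0.1]
gripper_width: 0.166
grasp_force: 58.9
```

>>> servo_tool:
  increments:
    - {"rotation":[0,0,0],"travel":[0,0,-0.9],"jaw":10}
    - {"rotation":[0,0,0],"travel":[0,0,-0.9],"jaw":10}
    - {"rotation":[0,0,0],"travel":[0,0,-0.9],"jaw":10}
    - {"rotation":[0,0,0],"travel":[0,0,-0.4],"jaw":10}
    - {"rotation":[0,0,0],"travel":[0,0,0],"jaw":10}

```text
time_s: 17.13
eef_pos: [455.7, 140.7, 213.1]
tcp_rot: [0.002, 0.707, 0.707, 0.003]
ft_force: [1.5, -0.3, 0.0]
gripper_width: 0.169
grasp_force: 58.9
```

>>> servo_tool:
  increments:
    - {"rotation":[0,0,0],"travel":[0,0,0],"jaw":10}
    - {"rotation":[0,0,0],"travel":[0,0,0],"jaw":10}
    - {"rotation":[0,0,0],"travel":[0,0,0],"jaw":10}

```text
time_s: 17.38
eef_pos: [452.5, 140.1, 206.6]
tcp_rot: [-0.001, 0.707, 0.707, -0.002]
ft_force: [0.1, 0.1, -1.4]
gripper_width: 0.17
grasp_force: 58.9
```

```bash
python3 - <<'E'
from ang import *
o=manip.get_obs(); print(o['time_s'],o['eef_pos'],o['gripper_width'],o['tcp_rot'],o['grasp_force'],o['ft_force'])
L=[]
for n in ['scene','side','wrist']:
    p,im,d=grab(n,n+'6.png')
    e=o['eef_pos']; K=[p['fx'],p['fy'],p['cx'],p['cy']]; c=np.array(p['R'])@e+p['t']; u=int(K[0]*c[0]/c[2]+K[2]);v=int(K[1]*c[1]/c[2]+K[3]); print(n,u,v,c[2])
    r=60 if n!='wrist' else 100
    u=min(max(u,r),639-r); v=min(max(v,r),479-r)
    L.append(cv2.resize(im[v-r:v+r,u-r:u+r,::-1],(265,265),interpolation=cv2.INTER_CUBIC)); print(u-r,v-r,265/(2*r))
cv2.imwrite('pics/tri.png',np.hstack(L))
E
```

```text
17.3833 [452.51412018 140.128194   206.57106361] 0.16972225034481958 [-0.0012029   0.70711477  0.70709561 -0.00174746] 58.87728810310364 [ 0.05212573  0.0521409  -1.44250336]
scene 317 230 804.9594872274253
257 170 2.2083333333333335
side 305 218 670.1029282724389
245 158 2.2083333333333335
wrist 317 308 154.6907984071858
217 208 1.325
```

View pics/tri.png

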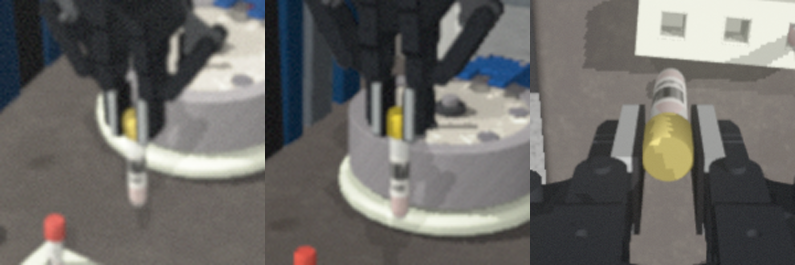

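The cap is held between the pads. The tube hangs clear below, with its lower end at about (322,262) in the wrist image. The red tube is still in the stand.

```bash
python3 - <<'E'
from ang import *
p=manip.camera_params('wrist'); o=manip.get_obs(); e=o['eef_pos']; print(e)
f=lambda u,v:(217+(u-530)/1.325,208+v/1.325)
for k,uv,z in [('low',f(669.5,80),150),('captop',f(668,150),e[2]+17.5)]: print(k,onplane(p,[uv],z)[0].round(1))
# scene/side ray for lower end ball centre
R=[]
for n,(a,b,c0,c1,off) in dict(scene=(138,200,257,170,0),side=(400,211,245,158,265)).items():
    q=manip.camera_params(n); uv=(c0+(a-off)/2.2083,c1+b/2.2083); print(n,onplane(q,[uv],150)[0].round(1)); R.append(ray(q,[uv]))
p2=manip.camera_params('wrist'); R.append(ray(p2,[f(669.5,80)]))
A=0;B=0
for c,d in R:
    d=d[0]/np.linalg.norm(d[0]); M=np.eye(3)-np.outer(d,d); A=A+M;B=B+M@c
print('tri',np.linalg.solve(A,B).round(1))
E
```

```text
[453.04699922 140.21346237 207.42600381]
low [454.9 137.8 150. ]
captop [454.4 143.5 224.9]
scene [449.5 141.2 150. ]
side [450.  141.7 150. ]
tri [453.7 135.3 145. ]
```

>>> servo_tool:
  increments:
    - {"rotation":[0,0,0],"travel":[-0.5,0.1,-0.2],"jaw":10}
    - {"rotation":[0,0,0],"travel":[-0.9,0.2,0],"jaw":10}
    - {"rotation":[0,0,0],"travel":[-0.9,0.2,0],"jaw":10}
    - {"rotation":[0,0,0],"travel":[-0.9,0.2,0],"jaw":10}
    - {"rotation":[0,0,0],"travel":[-0.9,0.2,0],"jaw":10}

```text
time_s: 17.95
eef_pos: [480.6, 16.3, 214.4]
tcp_rot: [-0.0, 0.707, 0.707, -0.0]
ft_force: [-0.0, 0.9, -0.7]
gripper_width: 0.172
grasp_force: 58.9
```

>>> servo_tool:
  increments:
    - {"rotation":[0,0,0],"travel":[-0.9,0.2,0],"jaw":10}
    - {"rotation":[0,0,0],"travel":[-0.9,0.2,0],"jaw":10}
    - {"rotation":[0,0,0],"travel":[-0.9,0.2,0],"jaw":10}
    - {"rotation":[0,0,0],"travel":[-0.9,0.2,0],"jaw":10}
    - {"rotation":[0,0,0],"travel":[-0.9,0.2,0],"jaw":10}

```text
time_s: 18.37
eef_pos: [510.6, -118.9, 214.3]
tcp_rot: [-0.001, 0.707, 0.707, -0.0]
ft_force: [0.2, 0.7, 0.3]
gripper_width: 0.165
grasp_force: 58.9
```

>>> servo_tool:
  increments:
    - {"rotation":[0,0,0],"travel":[-0.9,0.2,0],"jaw":10}
    - {"rotation":[0,0,0],"travel":[-0.9,0.2,0],"jaw":10}
    - {"rotation":[0,0,0],"travel":[-0.8,0.2,0],"jaw":10}
    - {"rotation":[0,0,0],"travel":[-0.7,0.15,0],"jaw":10}
    - {"rotation":[0,0,0],"travel":[-0.4,0.1,0],"jaw":10}

```text
time_s: 18.78
eef_pos: [536.2, -230.6, 214.1]
tcp_rot: [-0.001, 0.708, 0.707, -0.0]
ft_force: [-0.3, 0.2, 0.8]
gripper_width: 0.164
grasp_force: 58.9
```

>>> servo_tool:
  increments:
    - {"rotation":[0,0,0],"travel":[-0.1,0,0],"jaw":10}
    - {"rotation":[0,0,0],"travel":[0,0,0],"jaw":10}
    - {"rotation":[0,0,0],"travel":[0,0,0],"jaw":10}
    - {"rotation":[0,0,0],"travel":[0,0,0],"jaw":10}
    - {"rotation":[0,0,0],"travel":[0,0,0],"jaw":10}

```text
time_s: 19.2
eef_pos: [536.2, -230.6, 215.2]
tcp_rot: [-0.0, 0.707, 0.708, 0.0]
ft_force: [0.3, 0.7, -1.0]
gripper_width: 0.167
grasp_force: 58.9
```

>>> servo_tool:
  increments:
    - {"rotation":[0,0,0],"travel":[-0.1,0.05,0.3],"jaw":10}
    - {"rotation":[0,0,0],"travel":[-0.06,0.03,0.4],"jaw":10}
    - {"rotation":[0,0,0],"travel":[0,0,0.3],"jaw":10}
    - {"rotation":[0,0,0],"travel":[0,0,0.1],"jaw":10}
    - {"rotation":[0,0,0],"travel":[0,0,0],"jaw":10}

```text
time_s: 19.62
eef_pos: [537.6, -235.8, 179.5]
tcp_rot: [-0.002, 0.707, 0.707, -0.001]
ft_force: [-0.1, 0.3, 0.0]
gripper_width: 0.171
grasp_force: 58.9
```

>>> servo_tool:
  increments:
    - {"rotation":[0,0,0],"travel":[0,0,0],"jaw":10}
    - {"rotation":[0,0,0],"travel":[0,0,0],"jaw":10}
    - {"rotation":[0,0,0],"travel":[0,0,0],"jaw":10}
    - {"rotation":[0,0,0],"travel":[0,0,0],"jaw":10}

```text
time_s: 19.95
eef_pos: [539.0, -236.6, 182.7]
tcp_rot: [0.001, 0.707, 0.707, 0.0]
ft_force: [-0.3, -0.6, 1.1]
gripper_width: 0.167
grasp_force: 58.9
```

```bash
python3 - <<'E'
from ang import *
import pickle
o=manip.get_obs(); print(o['eef_pos'])
p,im,d=grab('wrist','w7.png'); pickle.dump(p,open('w7p.pkl','wb')); np.save('w7d.npy',d)
ps,ims,_=grab('side','s7.png')
a=cv2.resize(im[190:370,240:400,::-1],(533,600),interpolation=cv2.INTER_CUBIC)
b=cv2.resize(ims[130:230,300:344,::-1],(264,600),interpolation=cv2.INTER_CUBIC)
cv2.imwrite('pics/t7.png',np.hstack([a,b]))
E
```

```text
[ 538.99744247 -236.59840406  182.72179991]
```

View pics/t7.png

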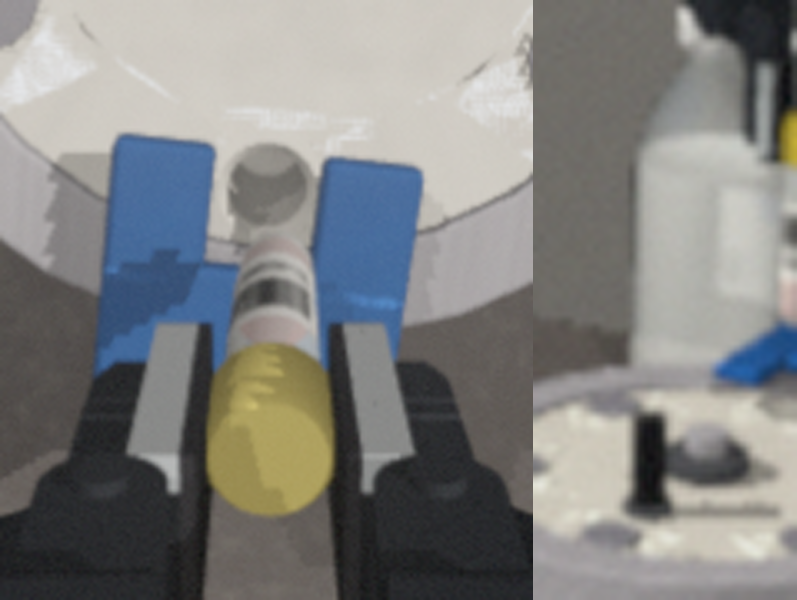

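The wrist view, in crop pixels: well at (270,187), slot edges at 212 and 322 on row 200, the tube's round end about (275,268), cap top disc (271,457).

```bash
python3 - <<'E'
from ang import *
import pickle
p=pickle.load(open('w7p.pkl','rb')); e=np.array([539,-236.6,182.7])
f=lambda u,v:(240+u/3.333,190+v/3.333)
for k,uv,z in [('well',f(270,187),85),('slotL',f(212,200),102),('slotR',f(322,200),102),('prongL tip',f(118,137),102),('prongR tip',f(420,168),102),('ball',f(275,268),e[2]-57),('captop',f(271,457),e[2]+17.5),('wellL',f(229,187),85),('wellR',f(311,187),85),('band',f(274,292),e[2]-40),('capLow',f(273,360),e[2]-3.5)]: print(k,onplane(p,[uv],z)[0].round(1))
E
```

```text
well [ 540.4 -237.4   85. ]
slotL [ 529.4 -235.   102. ]
slotR [ 550.3 -235.   102. ]
prongL tip [ 512.  -222.8  102. ]
prongR tip [ 568.6 -228.8  102. ]
ball [ 541.2 -240.1  125.7]
captop [ 540.4 -235.9  200.2]
wellL [ 532.1 -237.4   85. ]
wellR [ 548.8 -237.4   85. ]
band [ 541.  -238.   142.7]
capLow [ 540.7 -233.4  179.2]
```

>>> servo_tool:
  increments:
    - {"rotation":[0,0.32,0],"travel":[-0.01,-0.01,0],"jaw":10}
    - {"rotation":[0,0.32,0],"travel":[-0.01,-0.01,0],"jaw":10}
    - {"rotation":[0,0,0],"travel":[0,0,0],"jaw":10}
    - {"rotation":[0,0,0],"travel":[0,0,0],"jaw":10}
    - {"rotation":[0,0,0],"travel":[0,0,0],"jaw":10}

```text
time_s: 20.47
eef_pos: [538.0, -237.2, 182.0]
tcp_rot: [-0.02, 0.707, 0.707, 0.02]
ft_force: [-0.4, 0.3, 0.1]
gripper_width: 0.169
grasp_force: 58.9
```

>>> servo_tool:
  increments:
    - {"rotation":[0,0,0],"travel":[0,0,0],"jaw":10}
    - {"rotation":[0,0,0],"travel":[0,0,0],"jaw":10}
    - {"rotation":[0,0,0],"travel":[0,0,0],"jaw":10}

```text
time_s: 20.72
eef_pos: [538.1, -236.9, 182.1]
tcp_rot: [-0.02, 0.707, 0.707, 0.02]
ft_force: [0.3, -0.1, -0.4]
gripper_width: 0.167
grasp_force: 58.9
```

```bash
python3 - <<'E'
from ang import *
o=manip.get_obs(); print(o['eef_pos'],o['tcp_rot'],o['ft_force'])
from scipy.spatial.transform import Rotation as R
q=o['tcp_rot']; print(R.from_quat([q[1],q[2],q[3],q[0]]).as_matrix().round(4))
E
```

```text
[ 538.09502833 -236.89215186  182.07480543] [-0.01970603  0.70674837  0.70691625  0.01969358] [ 0.27252296 -0.06485068 -0.43745116]
[[-2.000e-04  1.000e+00 -0.000e+00]
 [ 9.984e-01  2.000e-04  5.570e-02]
 [ 5.570e-02 -0.000e+00 -9.984e-01]]
```

>>> servo_tool:
  increments:
    - {"rotation":[0,0,0],"travel":[-0.011,0,0.2],"jaw":10}
    - {"rotation":[0,0,0],"travel":[-0.017,0,0.3],"jaw":10}
    - {"rotation":[0,0,0],"travel":[-0.011,0,0.2],"jaw":10}
    - {"rotation":[0,0,0],"travel":[0,0,0],"jaw":10}
    - {"rotation":[0,0,0],"travel":[0,0,0],"jaw":10}

```text
time_s: 21.13
eef_pos: [537.5, -236.7, 159.7]
tcp_rot: [-0.021, 0.707, 0.707, 0.019]
ft_force: [-0.3, -0.3, 0.1]
gripper_width: 0.169
grasp_force: 58.9
```

>>> servo_tool:
  increments:
    - {"rotation":[0,0,0],"travel":[-0.006,0,0.1],"jaw":10}
    - {"rotation":[0,0,0],"travel":[-0.006,0,0.1],"jaw":10}
    - {"rotation":[0,0,0],"travel":[-0.006,0,0.1],"jaw":10}
    - {"rotation":[0,0,0],"travel":[-0.006,0,0.1],"jaw":10}
    - {"rotation":[0,0,0],"travel":[0,0,0],"jaw":10}

```text
time_s: 21.55
eef_pos: [537.7, -236.8, 148.1]
tcp_rot: [-0.02, 0.707, 0.707, 0.02]
ft_force: [-0.4, -0.2, -0.7]
gripper_width: 0.168
grasp_force: 58.9
```

>>> servo_tool:
  increments:
    - {"rotation":[0,0,0],"travel":[-0.006,0.01,0.06],"jaw":10}
    - {"rotation":[0,0,0],"travel":[-0.004,0,0.06],"jaw":10}
    - {"rotation":[0,0,0],"travel":[-0.003,0,0.06],"jaw":10}
    - {"rotation":[0,0,0],"travel":[-0.003,0,0.06],"jaw":10}
    - {"rotation":[0,0,0],"travel":[0,0,0],"jaw":10}

```text
time_s: 21.97
eef_pos: [538.1, -237.0, 141.3]
tcp_rot: [-0.02, 0.707, 0.707, 0.02]
ft_force: [-0.3, -0.0, -0.8]
gripper_width: 0.172
grasp_force: 58.9
```

>>> servo_tool:
  increments:
    - {"rotation":[0,0,0],"travel":[-0.003,0,0.06],"jaw":10}
    - {"rotation":[0,0,0],"travel":[-0.004,0,0.06],"jaw":10}
    - {"rotation":[0,0,0],"travel":[-0.003,0,0.06],"jaw":10}
    - {"rotation":[0,0,0],"travel":[0,0,0],"jaw":10}

```text
time_s: 22.3
eef_pos: [538.1, -237.0, 135.8]
tcp_rot: [-0.02, 0.707, 0.707, 0.02]
ft_force: [-0.4, 0.0, 0.0]
gripper_width: 0.172
grasp_force: 58.9
```

>>> servo_tool:
  increments:
    - {"rotation":[0,0,0],"travel":[-0.004,0,0.08],"jaw":10}
    - {"rotation":[0,0,0],"travel":[-0.004,0,0.08],"jaw":10}
    - {"rotation":[0,0,0],"travel":[-0.004,0,0.08],"jaw":10}
    - {"rotation":[0,0,0],"travel":[-0.004,0,0.08],"jaw":10}
    - {"rotation":[0,0,0],"travel":[0,0,0],"jaw":10}

```text
time_s: 22.72
eef_pos: [538.0, -236.9, 125.9]
tcp_rot: [-0.02, 0.707, 0.707, 0.02]
ft_force: [-0.0, -0.2, -0.7]
gripper_width: 0.168
grasp_force: 58.9
```

>>> servo_tool:
  increments:
    - {"rotation":[0,0,0],"travel":[-0.004,0,0.08],"jaw":10}
    - {"rotation":[0,0,0],"travel":[-0.004,0,0.08],"jaw":10}
    - {"rotation":[0,0,0],"travel":[-0.004,0,0.08],"jaw":10}
    - {"rotation":[0,0,0],"travel":[0,0,0],"jaw":10}
    - {"rotation":[0,0,0],"travel":[0,0,0],"jaw":10}

```text
time_s: 23.13
eef_pos: [538.2, -237.0, 119.2]
tcp_rot: [-0.02, 0.707, 0.707, 0.02]
ft_force: [0.3, 0.1, 0.4]
gripper_width: 0.168
grasp_force: 58.9
```

>>> servo_tool:
  increments:
    - {"rotation":[0,0,0],"travel":[-0.004,0,0.08],"jaw":10}
    - {"rotation":[0,0,0],"travel":[-0.004,0,0.08],"jaw":10}
    - {"rotation":[0,0,0],"travel":[-0.004,0,0.08],"jaw":10}
    - {"rotation":[0,0,0],"travel":[-0.003,0,0.05],"jaw":10}
    - {"rotation":[0,0,0],"travel":[0,0,0],"jaw":10}

```text
time_s: 23.55
eef_pos: [538.1, -236.8, 110.2]
tcp_rot: [-0.02, 0.707, 0.707, 0.02]
ft_force: [1.0, -0.3, -0.3]
gripper_width: 0.168
grasp_force: 58.9
```

>>> servo_tool:
  increments:
    - {"rotation":[0,0,0],"travel":[-0.001,0,0.02],"jaw":10}
    - {"rotation":[0,0,0],"travel":[-0.001,0,0.02],"jaw":10}
    - {"rotation":[0,0,0],"travel":[0,0,0],"jaw":10}

```text
time_s: 23.8
eef_pos: [538.4, -237.0, 109.6]
tcp_rot: [-0.02, 0.707, 0.707, 0.02]
ft_force: [-0.5, 1.2, 0.1]
gripper_width: 0.169
grasp_force: 58.9
```

>>> servo_tool:
  increments:
    - {"rotation":[0,0,0],"travel":[-0.001,0,0.02],"jaw":10}
    - {"rotation":[0,0,0],"travel":[-0.001,0,0.02],"jaw":10}
    - {"rotation":[0,0,0],"travel":[-0.001,0,0.02],"jaw":10}
    - {"rotation":[0,0,0],"travel":[0,0,0],"jaw":10}

```text
time_s: 24.13
eef_pos: [538.3, -236.9, 107.7]
tcp_rot: [-0.02, 0.707, 0.707, 0.02]
ft_force: [0.1, -0.2, 0.2]
gripper_width: 0.172
grasp_force: 58.9
```

>>> servo_tool:
  increments:
    - {"rotation":[0,0,0],"travel":[0,0,0],"jaw":18}
    - {"rotation":[0,0,0],"travel":[0,0,0],"jaw":24}
    - {"rotation":[0,0,0],"travel":[0,0,0],"jaw":32}
    - {"rotation":[0,0,0],"travel":[0,0,0],"jaw":40}
    - {"rotation":[0,0,0],"travel":[0,0,0],"jaw":40}

```text
time_s: 24.55
eef_pos: [538.4, -237.0, 108.0]
tcp_rot: [-0.02, 0.707, 0.707, 0.02]
ft_force: [0.0, -0.2, 0.7]
gripper_width: 0.464
grasp_force: 0.0
```

>>> servo_tool:
  increments:
    - {"rotation":[0,0,0],"travel":[0,0,-0.3],"jaw":40}
    - {"rotation":[0,0,0],"travel":[0,0,-0.6],"jaw":40}
    - {"rotation":[0,0,0],"travel":[0,0,-0.9],"jaw":40}
    - {"rotation":[0,0,0],"travel":[0,0,-0.9],"jaw":40}
    - {"rotation":[0,0,0],"travel":[0,0,-0.9],"jaw":40}

```text
time_s: 24.97
eef_pos: [538.2, -243.0, 217.4]
tcp_rot: [-0.02, 0.707, 0.707, 0.02]
ft_force: [1.5, -0.3, -0.7]
gripper_width: 0.468
grasp_force: 0.0
```

>>> servo_tool:
  increments:
    - {"rotation":[0,0,0],"travel":[0,0,-0.5],"jaw":40}
    - {"rotation":[0,0,0],"travel":[0,0,0],"jaw":40}
    - {"rotation":[0,0,0],"travel":[0,0,0],"jaw":40}
    - {"rotation":[0,0,0],"travel":[0,0,0],"jaw":40}
    - {"rotation":[0,0,0],"travel":[0,0,0],"jaw":40}

```text
time_s: 25.38
eef_pos: [537.5, -243.3, 228.4]
tcp_rot: [-0.021, 0.707, 0.707, 0.019]
ft_force: [-0.5, -0.1, -0.7]
gripper_width: 0.466
grasp_force: 0.0
```

```bash
python3 - <<'E'
from ang import *
o=manip.get_obs(); print(o['time_s'],o['eef_pos'])
for n in ['scene','wrist']:
    p,im,d=grab(n,n+'9.png'); W=cloud(p,d); H,S,V=hsv(im)
    m=(H>16)&(H<34)&(S>85)&(W[...,2]>90)&(np.hypot(W[...,0]-540,W[...,1]+237)<30)
    if m.sum(): t=m&(W[...,2]>np.percentile(W[m][:,2],90)-3); print(n,m.sum(),np.percentile(W[m][:,2],[5,95]),np.median(W[t],0).round(1),[uu[m].mean(),vv[m].mean()], onplane(p,[[uu[t].mean(),vv[t].mean()]],124).round(1))
    m=((H<8)|(H>172))&(S>110)&(np.hypot(W[...,0]-540,W[...,1]-129)<30)&(W[...,2]>40)
    if m.sum(): print('red',W[m].mean(0).round(1))
E
```

```text
25.3833 [ 537.4755989  -243.26383412  228.43601164]
scene 51 [110.04325962 125.2457614 ] [ 533.7 -238.7  123.3] [np.float64(368.15686274509807), np.float64(159.2549019607843)] [[ 569.5 -322.3  124. ]]
red [533.7 128.7  83.6]
wrist 460 [110.75879488 122.78618011] [ 537.1 -241.8  121.7] [np.float64(319.7260869565217), np.float64(245.45652173913044)] [[ 537.3 -241.1  124. ]]
```

The cap top reads z ≈ 123 mm (124 when seated) at about (537,-242). The tube is seated and nearly upright, the red tube is in place and the hand is clear.

```bash
python3 -c "
from station import manip
print(manip.hand_in())"
```

```text
the job is handed in; nothing more can be done
None
```

I handed the job in at about 25.5 s with every step carried out, but the hand-in gave no verdict: the rotor spun freely at about 2 rad/s, and after the brake a light fingertip drag of 5 mm set the well under the slot within about 1 mm; the yellow tube is seated and released, and the red tube is still in the stand.

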